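# Stack key-blank cartons in the raked stock rack

## Task

Put the three cartons of key blanks away in the empty raked rack, stacked flat one on another from the largest at the bottom to the smallest on top. Each must end pushed right back against the rack's wire back and square to it, in the middle of the rack from side to side, with its label end out at the open front. Leave the green cartons in the stocked rack, the polish tin and the brush where they are.

Things in the scene. Friction and masses are not known exactly. Their poses are not given: they have to be found in the camera images.
- large_center (a point): The large carton of key blanks: black carton with a gold stripe across its top by the label end; a closed rigid box 120 long (own x) x 62 wide (own y) x 42 high (own z), 0.4 to 0.7 kg. The point is its centre, half-way up. Own -x points to the label end, +z up. It starts lying flat on the counter, label end more or less towards the robot.
- large_label (a point): Centre of the cream label on the end face of the large carton: 60 mm from its centre along own -x.
- medium_center (a point): The medium carton of key blanks: dark brown carton with an orange stripe across its top by the label end; a closed rigid box 100 long (own x) x 56 wide (own y) x 36 high (own z), 0.28 to 0.48 kg. The point is its centre, half-way up. Own -x points to the label end, +z up. It starts lying flat on the counter, label end more or less towards the robot.
- medium_label (a point): Centre of the cream label on the end face of the medium carton: 50 mm from its centre along own -x.
- small_center (a point): The small carton of key blanks: cream-white carton with a red stripe across its top by the label end; a closed rigid box 80 long (own x) x 50 wide (own y) x 30 high (own z), 0.16 to 0.28 kg. The point is its centre, half-way up. Own -x points to the label end, +z up. It starts lying flat on the counter, label end more or less towards the robot.
- small_label (a point): Centre of the cream label on the end face of the small carton: 40 mm from its centre along own -x.
- rack: Foot of the empty raked stock rack, a blue sheet-steel stand fixed to the counter with a sloping floor and an open wire back at right angles to it, its open front towards the robot, no side walls, no lip. The floor drops from the front to the back at 17 degrees (0.30 rad). Origin on the counter under the corner of floor and back; -x to the open front, +z up. A carton does not slide by itself.
- bay: Sloping floor and wire back of the empty rack. Origin 30 above the counter on the inner corner line of floor and back, half-way across. +x down along the floor towards the back: the back's face is x = 0, the floor runs from x = -140 to 0. +y across (both 110 wide). +z square to the floor, along the back, up to its top rail at 100. Floor surface z = 0, sheet 6 thick, wires 5.
- stocked_bay: The same kind of raked rack with the same frame and sizes, about 170 mm beside the empty one (on either side), with two green cartons already stacked in it. Leave alone.
- stock0_center (a point): Lower green carton in the stocked rack, 100 x 60 x 36; the point is its centre. Leave alone.
- stock1_center (a point): Upper green carton in the stocked rack, 100 x 60 x 36; the point is its centre. Leave alone.
- tin_center (a point): Round flat polish tin, 76 diameter, 25 high, red disc on the lid, on the counter; the point is its centre. Leave alone.
- brush_center (a point): Wooden shoe brush, 150 x 46 x 45 high, on the counter, bristles down; the point is its centre. Leave alone.
Things that resemble listed ones, but are neither listed nor needed, are in the scene too. Leave any purple look-alike of the part that bears medium_center alone.

How it is judged:
On the way, in this order (a step that is already met when the one before it is completed fails the run):
1. the large carton lies let go on the floor of the empty rack, by its back, label out (x of large_center in the frame of bay between -0.075 and -0.056 m and y of large_center in the frame of bay between -0.02 and 0.02 m and z of large_center in the frame of bay between 0.016 and 0.025 m and angle between the z axis of large_center and the z axis of bay, either way round below 0.06 rad and angle between the x axis of large_center and the x axis of bay, either way round below 0.2 rad and x of large_label in the frame of bay below -0.08 m and contact force between the fingers and large below 0.3 N), for 0.2 s.
2. the medium carton lies let go on the large one, by the back, label out (x of medium_center in the frame of bay between -0.065 and -0.046 m and y of medium_center in the frame of bay between -0.02 and 0.02 m and z of medium_center in the frame of bay between 0.055 and 0.064 m and angle between the z axis of medium_center and the z axis of bay, either way round below 0.06 rad and angle between the x axis of medium_center and the x axis of bay, either way round below 0.2 rad and x of medium_label in the frame of bay below -0.07 m and contact force between the fingers and medium below 0.3 N), for 0.2 s.
3. the small carton lies let go on the medium one, by the back, label out (x of small_center in the frame of bay between -0.055 and -0.036 m and y of small_center in the frame of bay between -0.02 and 0.02 m and z of small_center in the frame of bay between 0.088 and 0.097 m and angle between the z axis of small_center and the z axis of bay, either way round below 0.06 rad and angle between the x axis of small_center and the x axis of bay, either way round below 0.2 rad and x of small_label in the frame of bay below -0.06 m and contact force between the fingers and small below 0.3 N), for 0.2 s.
At the end, for the whole second after the job is handed in: Large, medium, small, bottom to top, in the empty rack: each flat on what is below (4 mm, 0.06 rad), back end within 5 mm of the rack's back, within 0.08 rad of square and 12 mm of the middle from side to side, label end to the open front, let go, at rest (x of large_center in the frame of bay between -0.065 and -0.056 m and y of large_center in the frame of bay between -0.012 and 0.012 m and z of large_center in the frame of bay between 0.016 and 0.025 m and angle between the z axis of each of large_center, medium_center, small_center and the z axis of bay, either way round below 0.06 rad and angle between the x axis of each of large_center, medium_center, small_center and the x axis of bay, either way round below 0.08 rad and x of large_label in the frame of bay below -0.08 m and contact force between the fingers and large below 0.3 N and x of medium_center in the frame of bay between -0.055 and -0.046 m and y of medium_center in the frame of bay between -0.012 and 0.012 m and z of medium_center in the frame of bay between 0.055 and 0.064 m and x of medium_label in the frame of bay below -0.07 m and contact force between the fingers and medium below 0.3 N and x of small_center in the frame of bay between -0.045 and -0.036 m and y of small_center in the frame of bay between -0.012 and 0.012 m and z of small_center in the frame of bay between 0.088 and 0.097 m and x of small_label in the frame of bay below -0.06 m and contact force between the fingers and small below 0.3 N); the robot touches nothing.
It fails at once if the lower green carton was moved more than 12 mm (distance of stock0_center from where it was at the start of the episode above 0.012 m).
It fails at once if the upper green carton was moved more than 12 mm (distance of stock1_center from where it was at the start of the episode above 0.012 m).
It fails at once if the polish tin was moved more than 20 mm (distance of tin_center from where it was at the start of the episode above 0.02 m).
It fails at once if the shoe brush was moved more than 20 mm (distance of brush_center from where it was at the start of the episode above 0.02 m).
It also fails if it takes over 72 s, if anything falls off the work surface, if the arm or the gripper's body presses on something with over 40 N, if the wrist force passes 120 N, or if a joint passes its speed limit or range.

## Robot

A 7-joint arm with a two-finger parallel gripper is mounted at the origin on the work surface. World frame = base frame: x ahead of the robot, y to its left, z up, the work surface at z = 0. Lengths are in m, angles in rad, forces in N, time in s.
With the tool pointing down it reaches from about 0.4 to 0.75 m from the base axis. Payload 19.5 kg.
Tool frame: the origin (TCP) lies on the mounting face of the last link; the fingertips stand 173 mm ahead of it and the grasp point (between the pads) lies 155 mm ahead of it; x points along the fingers, y is the direction in which the jaws open and shut, and the axes are right-handed (so a half turn about x gives the same grasp; the last joint's range is limited). The gripper opens to 85 mm and grips with 20 to 120 N. Pads are 22 mm wide; open, the fingers measure 114 mm over their backs; the gripper's body (76 mm by 85 mm) begins 54 mm behind the grasp point. The pads swing forward as they close: fully open they stand 13 mm farther back than shut.
Start: joints at [-1.26, 0.707, -0.028, 1.485, 0.022, 0.951, -0.075], TCP at [0.199, 0.54, 0.405] pointing down, gripper open.
Joint ranges: [-2.71, 2.71], [-0.32, 2.16], [-1.57, 1.52], [0, 2.45], [-1.46, 4.6], [0, 2.02], [-2.83, 2.83]. Speed limits (rad/s): [1.89, 1.89, 2.57, 2.57, 3.01, 3.01, 3.01].

## Interface

Orientations are given as a 3x3 rotation matrix whose columns are the frame's x, y, z axes.
In Python, from cell import bot, eyes gives the robot as it stands. The module is installed in compiled form; this text tells all that it offers.
- The arm moves only by the tool arm_command, never from a script. Its argument "motion" is a list of rows, each an object of numbers: "claw": the opening in per cent of the stroke, from 0 (shut) to 100 (fully open); "x", "y", "z": the shift along the tool's x, y, z in m; "twist": the turn about the tool's x in degrees. A call has 1 to 8 rows; each row is the pose to reach, as a shift and turn from the pose commanded when the call began, along the tool's axes at that moment; what a row does not reach only later rows make up. A row lasts 1/10 s, in which the tool goes at most 50 mm and 8.59 degrees, less where a joint would pass 70% of its speed; a pose out of reach is approached as far as the arm can. A call with a gripper value outside its range is refused whole. The fingers move at their own pace and stop on an object; the grip force is fixed at half the most. Time passes only in rows, so rows that repeat a pose let the fingers close. It gives the time, the measured TCP pose, the force and the opening at its end, in the units of the state.
- bot.get_obs(): the state, without advancing time (a new reading comes with each control period).
- eyes.camera(name): name is "scene" or "top" or "wrist"; returns the picture (420x560x3 uint8, blue, green, red); there is no depth.
- eyes.camera_model(name): a dict with "K" (3x3 intrinsics, pixels), "cam_to_world" (4x4, takes a point from camera to world coordinates). Camera axes: x right, y up, looking along -z (the intrinsics and any distortion apply to the point x, -y, -z); pixel columns grow to the right and rows downward; lengths in m; the calibration is good to about 2 mm. A picture is of the moment at which its call begins: read the wrist's pose just before it. camera_model takes no time and is no camera call; for the wrist camera it gives the pose at the moment of the call.
- bot.hand_in(): hands the job in, once; it reports no verdict.
The state is a dict: "time": time; "qpos": joint angles; "joint_velocities": joint speeds; "tau": joint torques, N m; "eef_pos": TCP position; "orientation": TCP orientation; "force": force on the tool from outside, world axes, zero at the start; "ft_torque": the same for the moment, N m; "opening": opening from 0.0 (shut) to 1.0 (fully open).
Only numpy, scipy, OpenCV 4.12 (cv2) and the standard library are available. Lean on these libraries where they do the work, as an engineer would, in place of code of your own. Each camera call takes 0.05 s, during which the arm holds its last target.

## Working session

There is one attempt and no reset: what is moved stays moved. The work goes in short steps, Python scripts to look and compute and a tool call to move; the robot and the scene stay as the last step left them, time stands still between calls to the robot, and variables do not carry over. Pictures are saved under pics/ and viewed, and the job is handed in when it is done.

Besides the shell and the picture viewer there is one more tool, called after "Emit:" as name(argument=value, ...) on one line, values as JSON. arm_command: Moves the arm, as the interface text tells. Its arguments: {"type":"object","properties":{"motion":{"type":"array","items":{"type":"object","properties":{"claw":{"type":"number"},"x":{"type":"number"},"y":{"type":"number"},"z":{"type":"number"},"twist":{"type":"number"}}}}},"required":["motion"]}

```bash
mkdir -p pics; python3 - <<'E'
from cell import bot,eyes
import cv2,numpy as np
np.set_printoptions(precision=4,suppress=True)
o=bot.get_obs(); print(o)
for n in("scene","top","wrist"):
    m=eyes.camera_model(n); print(n,m)
    cv2.imwrite(f"pics/{n}0.png",eyes.camera(n))
E
```

```text
{'time': 0.0, 'qpos': array([-1.2597,  0.7071, -0.0276,  1.485 ,  0.022 ,  0.9509, -0.0755]), 'joint_velocities': array([-0.0011, -0.    , -0.0012, -0.0016,  0.0004,  0.0004, -0.0015]), 'tau': array([ -0.0017, -88.3189,   1.2346, -23.617 ,   0.017 ,   0.0065,
         0.    ]), 'eef_pos': array([0.1987, 0.5395, 0.4042]), 'orientation': array([[-0.0004,  0.3455,  0.9384],
       [-0.001 ,  0.9384, -0.3455],
       [-1.    , -0.0011,  0.    ]]), 'force': array([-0.1054, -0.0099,  0.9817]), 'ft_torque': array([0.0167, 0.0357, 0.0193]), 'opening': 0.9998195832041434}
scene {'K': array([[479.1421,   0.    , 276.5049],
       [  0.    , 479.1421, 213.9236],
       [  0.    ,   0.    ,   1.    ]]), 'cam_to_world': array([[-0.0693, -0.546 ,  0.8349,  1.3301],
       [ 0.9975, -0.0479,  0.0515,  0.0012],
       [ 0.0119,  0.8364,  0.548 ,  0.6313],
       [ 0.    ,  0.    ,  0.    ,  1.    ]])}
top {'K': array([[413.5801,   0.    , 276.0524],
       [  0.    , 413.5801, 214.302 ],
       [  0.    ,   0.    ,   1.    ]]), 'cam_to_world': array([[ 0.0173,  0.9928, -0.1189,  0.4404],
       [-0.9995,  0.0141, -0.0271, -0.0858],
       [-0.0253,  0.1193,  0.9925,  0.8785],
       [ 0.    ,  0.    ,  0.    ,  1.    ]])}
wrist {'K': array([[365.9949,   0.    , 280.0993],
       [  0.    , 365.9949, 209.5832],
       [  0.    ,   0.    ,   1.    ]]), 'cam_to_world': array([[ 0.3463, -0.9037, -0.2518,  0.1345],
       [ 0.9381,  0.3334,  0.0937,  0.5644],
       [-0.0007, -0.2687,  0.9632,  0.3745],
       [ 0.    ,  0.    ,  0.    ,  1.    ]])}
```

View pics/scene0.png

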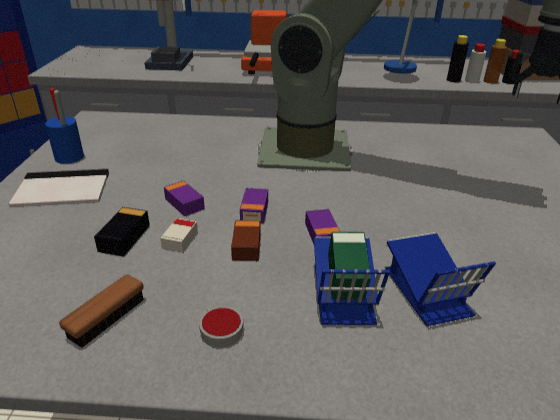

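View pics/top0.png

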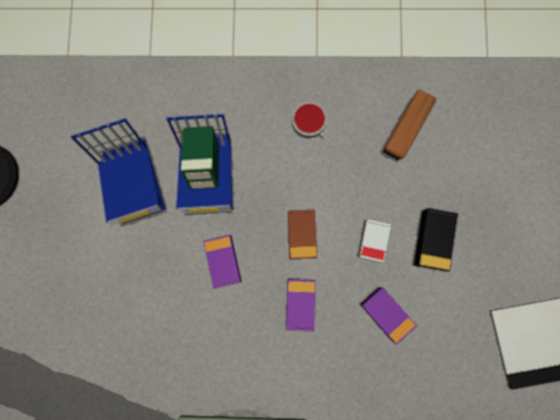

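View pics/wrist0.png

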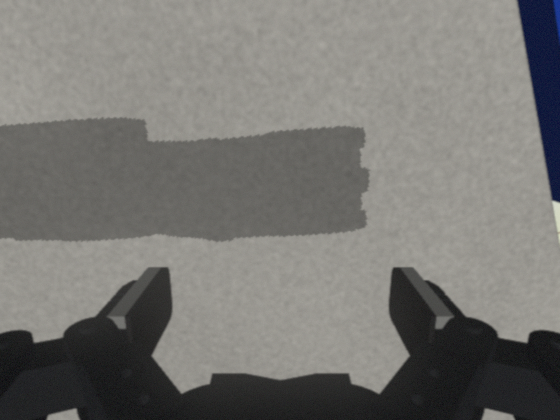

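The scene view shows, from the far side, the empty rack at (430,275) and the stocked rack at (347,275). In the top view the listed items are:
- empty rack (130,180)
- stocked rack (205,160)
- tin (309,119)
- brush (410,125)
- black carton (437,238)
- cream carton (375,240)
- brown carton (302,234)

The purple look-alikes are at (222,260), (301,305) and (388,315). The brown carton at (302,234) is the only dark-brown one with an orange stripe at its robot end, so it is the medium carton. I'll confirm that in an enlarged crop while measuring.

```bash
cat > h.py <<'E'
from cell import bot,eyes
import cv2,numpy as np
np.set_printoptions(precision=4,suppress=True)
def ray(m,uv):
    K=m["K"];T=m["cam_to_world"]
    d=np.array([(uv[0]-K[0,2])/K[0,0],-(uv[1]-K[1,2])/K[1,1],-1.])
    return T[:3,3],T[:3,:3]@d
def onz(m,uv,z):
    o,d=ray(m,uv); return o+d*(z-o[2])/d[2]
def proj(m,P):
    T=m["cam_to_world"];p=T[:3,:3].T@(np.asarray(P,float)-T[:3,3]);K=m["K"]
    return np.array([K[0,0]*p[0]/-p[2]+K[0,2],-K[1,1]*p[1]/-p[2]+K[1,2]])
def crop(img,x0,y0,x1,y1,s,name):
    cv2.imwrite(name,cv2.resize(img[y0:y1,x0:x1],None,fx=s,fy=s,interpolation=cv2.INTER_CUBIC))
E
python3 - <<'E'
from h import *
im=cv2.imread("pics/top0.png"); crop(im,60,100,240,230,4.4,"pics/rack_t.png"); crop(im,280,190,470,280,4.2,"pics/cart_t.png")
im=cv2.imread("pics/scene0.png"); crop(im,300,220,500,330,4,"pics/rack_s.png"); crop(im,80,170,280,270,4,"pics/cart_s.png")
E
```

```text
(no output)
```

View pics/rack_t.png

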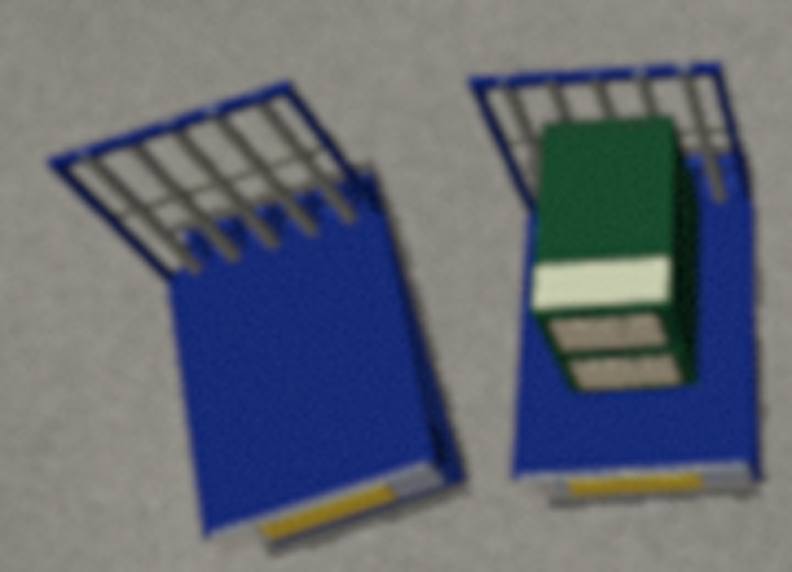

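View pics/cart_t.png

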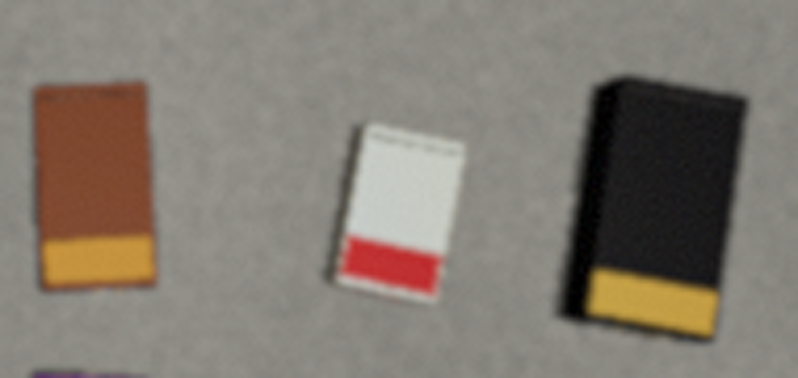

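View pics/rack_s.png

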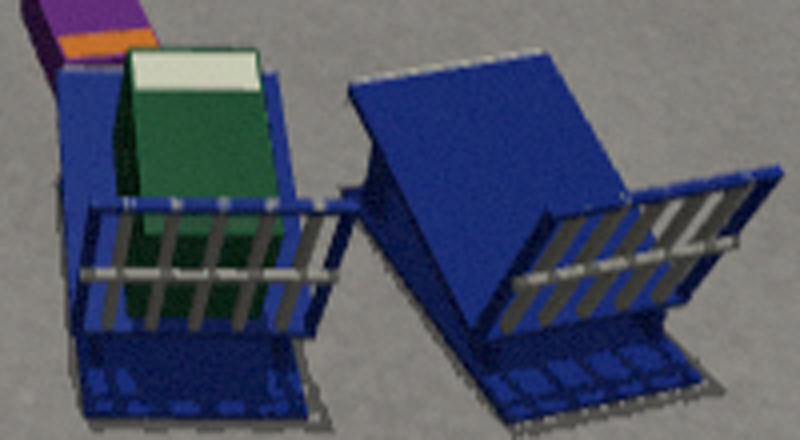

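View pics/cart_s.png

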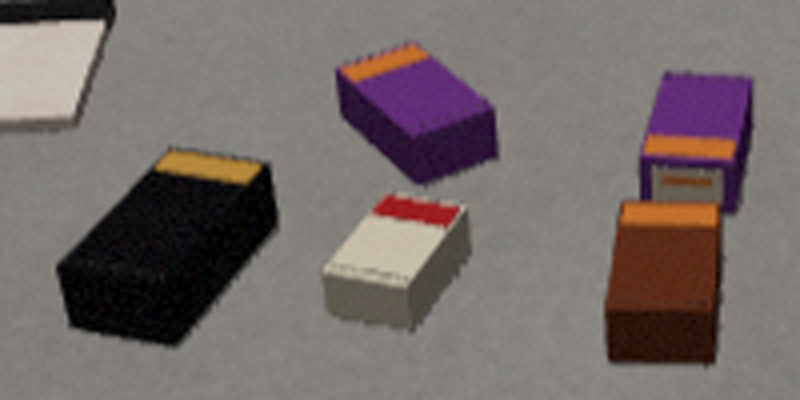

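The crops confirm it: the brown carton (302,234) has an orange stripe at its robot end, and the purple ones are distinct. The rack's front edge is at crop (205,535)–(432,462) and its top rail at (52,160)–(292,85).

```bash
python3 - <<'E'
from h import *
m=eyes.camera_model("top");ms=eyes.camera_model("scene")
def un(p,s,o): return (np.array(p)+.5)/s-.5+np.array(o)
C={"L":([(617,80),(745,100),(714,338),(587,315)],.042),"M":([(35,88),(147,84),(155,287),(42,290)],.036),"S":([(366,124),(466,144),(436,300),(335,282)],.030)}
for k,(ps,z) in C.items():
    P=np.array([onz(m,un(p,4.2,(280,190)),z)for p in ps])
    d=P[0]+P[1]-P[2]-P[3];e=P[0]+P[3]-P[1]-P[2]
    print(k,P.mean(0),"len",[np.linalg.norm(P[i]-P[i-1]) for i in range(4)],"yaw",np.degrees(np.arctan2(d[1],d[0])),np.degrees(np.arctan2(-e[0],e[1])))
# scene check
S={"L":([(60,268),(205,280),(270,165),(168,150)],.042),"M":([(607,308),(716,310),(719,205),(621,203)],.036),"S":([(325,277),(412,287),(470,205),(388,193)],.030)}
for k,(ps,z) in S.items():
    P=np.array([onz(ms,un(p,4,(80,170)),z)for p in ps])
    print("scene",k,P.mean(0),[np.linalg.norm(P[i]-P[i-1]) for i in range(4)])
R=lambda p:un(p,4.4,(60,100))
zf=.030+.14*np.sin(.3); zt=.030+.1*np.cos(.3)
fl,fr=onz(m,R((205,535)),zf),onz(m,R((432,462)),zf)
tl,tr=onz(m,R((52,160)),zt),onz(m,R((292,85)),zt)
for a,b in((fl,fr),(tl,tr)):
    e=a-b; print(a,b,np.linalg.norm(e),"yaw",np.degrees(np.arctan2(-e[0],e[1])),"mid",(a+b)/2)
d=(tl+tr-fl-fr)/2; print("mid-mid",d,np.hypot(*d[:2]),"expect",.14*np.cos(.3)+.1*np.sin(.3),"yaw",np.degrees(np.arctan2(d[1],d[0])))
Q=lambda p:un(p,4,(300,220))
a,b=onz(ms,Q((350,85)),zf),onz(ms,Q((548,52)),zf);print("scene front",a,b,np.linalg.norm(a-b))
a,b=onz(ms,Q((545,210)),zt),onz(ms,Q((780,170)),zt);print("scene rail",a,b,np.linalg.norm(a-b))
E
```

```text
L [ 0.4954 -0.3886  0.042 ] len [np.float64(0.11390835282137349), np.float64(0.06127388530323617), np.float64(0.11503299466518796), np.float64(0.06003817562771374)] yaw -8.888123499589591 -8.823174594702328
M [ 0.5016 -0.1167  0.036 ] len [np.float64(0.09823425781689213), np.float64(0.054686623319002266), np.float64(0.09859739869986145), np.float64(0.054388401357960234)] yaw 2.673251575916559 2.674894171710665
S [ 0.4919 -0.2654  0.03  ] len [np.float64(0.07865746518756246), np.float64(0.04923600747917689), np.float64(0.07739944877525573), np.float64(0.049054579215309535)] yaw -11.509215551604976 -9.91682434288971
scene L [ 0.4965 -0.3812  0.042 ] [np.float64(0.11745306605476549), np.float64(0.07805484784334372), np.float64(0.10975674499615738), np.float64(0.06300159729761808)]
scene M [ 0.5037 -0.1142  0.036 ] [np.float64(0.09620565315818631), np.float64(0.055874460254989766), np.float64(0.09600691588221666), np.float64(0.05436251725496825)]
scene S [ 0.4937 -0.2611  0.03  ] [np.float64(0.08251795061190455), np.float64(0.047882343369987444), np.float64(0.07960137812465472), np.float64(0.048969882495596646)]
[0.5185 0.2729 0.0714] [0.5531 0.1715 0.0714] 0.10710720003631714 yaw 18.85406857189169 mid [0.5358 0.2222 0.0714]
[0.675  0.3265 0.1255] [0.7094 0.2238 0.1255] 0.10830841207466403 yaw 18.524840282097543 mid [0.6922 0.2752 0.1255]
mid-mid [0.1564 0.053  0.0542] 0.16515672370136592 expect 0.1632991291437188 yaw 18.70747799730657
scene front [0.5547 0.1728 0.0714] [0.5176 0.2767 0.0714] 0.11033901917298584
scene rail [0.71   0.2253 0.1255] [0.6752 0.33   0.1255] 0.11029004511518357
```

```bash
cat >> h.py <<'E'
def plan(wps):
    """wps: list of (x,y,z_grasp,heading deg) ; prints shift in the current tool frame"""
    o=bot.get_obs();R=o["orientation"];p=o["eef_pos"]
    h0=np.degrees(np.arctan2(R[1,2],R[0,2]))
    print("t",round(o["time"],2),"tcp",p,"head",round(h0,2),"F",o["force"],"open",round(o["opening"],3),"q",o["qpos"][[0,6]])
    for w in wps:
        t=np.array([w[0],w[1],w[2]+.155]); s=R.T@(t-p)
        print(w,"-> shift",np.round(s,4),"twist",round(-(w[3]-h0),2),"rows",int(np.ceil(np.linalg.norm(s)/.05)))
B0=np.array([.6635,.2665,.030]);BY=np.radians(18.7)
def bay(x,z,y=0,b0=None):
    b0=B0 if b0 is None else b0
    u=x*np.cos(.3)+z*np.sin(.3);v=-x*np.sin(.3)+z*np.cos(.3)
    return b0+np.array([u*np.cos(BY)-y*np.sin(BY),u*np.sin(BY)+y*np.cos(BY),v])
E
python3 -c "
from h import *
plan([(.45,.22,.22,-20),(.50,-.10,.22,-15),(.496,-.386,.15,-8.9)])"
```

```text
t 0.15 tcp [0.1987 0.5395 0.4043] head -20.21 F [-0.6169  0.4297 -0.3022] open 0.998 q [-1.2597 -0.0755]
(0.45, 0.22, 0.22, -20) -> shift [ 0.0295 -0.213   0.3463] twist -0.21 rows 9
(0.5, -0.1, 0.22, -15) -> shift [ 0.0298 -0.496   0.5038] twist -5.21 rows 15
(0.496, -0.386, 0.15, -8.9) -> shift [ 0.1    -0.7657  0.5988] twist -11.31 rows 20
```

Emit:
arm_command(motion=[{"x": 0.03, "y": -0.21, "z": 0.34}, {"x": 0.03, "y": -0.21, "z": 0.34}, {"x": 0.03, "y": -0.21, "z": 0.34}, {"x": 0.03, "y": -0.21, "z": 0.34}, {"x": 0.03, "y": -0.21, "z": 0.34}, {"x": 0.03, "y": -0.21, "z": 0.34}, {"x": 0.03, "y": -0.21, "z": 0.34}, {"x": 0.03, "y": -0.24, "z": 0.36}])

```text
$.motion[0]: bad value
```

```bash
python3 -c "
from h import *
plan([(.50,-.10,.22,-15),(.496,-.386,.15,-8.9)])"
```

```text
t 0.15 tcp [0.1987 0.5395 0.4043] head -20.21 F [-0.6169  0.4297 -0.3022] open 0.998 q [-1.2597 -0.0755]
(0.5, -0.1, 0.22, -15) -> shift [ 0.0298 -0.496   0.5038] twist -5.21 rows 15
(0.496, -0.386, 0.15, -8.9) -> shift [ 0.1    -0.7657  0.5988] twist -11.31 rows 20
```

Emit:
arm_command(motion=[{"claw": 100, "twist": 0, "x": 0.03, "y": -0.21, "z": 0.34}, {"claw": 100, "twist": 0, "x": 0.03, "y": -0.21, "z": 0.34}, {"claw": 100, "twist": 0, "x": 0.03, "y": -0.21, "z": 0.34}, {"claw": 100, "twist": 0, "x": 0.03, "y": -0.21, "z": 0.34}, {"claw": 100, "twist": 0, "x": 0.03, "y": -0.21, "z": 0.34}, {"claw": 100, "twist": 0, "x": 0.03, "y": -0.21, "z": 0.34}, {"claw": 100, "twist": 0, "x": 0.03, "y": -0.21, "z": 0.34}, {"claw": 100, "twist": 0, "x": 0.03, "y": -0.24, "z": 0.36}])

```text
time: 0.95
eef_pos: [0.4385, 0.2191, 0.3759]
orientation: [[0.0, 0.346, 0.938], [0.0, 0.938, -0.346], [-1.0, 0.0, 0.0]]
force: [1.2, 0.6, 0.8]
opening: 1.005
```

```bash
python3 -c "
from h import *
plan([(.50,-.10,.22,-15),(.496,-.386,.15,-8.9)])"
```

```text
t 0.95 tcp [0.4385 0.2191 0.3759] head -20.21 F [1.1793 0.5603 0.7743] open 1.005 q [-0.4682  0.5908]
(0.5, -0.1, 0.22, -15) -> shift [ 0.0009 -0.2782  0.1679] twist -5.21 rows 7
(0.496, -0.386, 0.15, -8.9) -> shift [ 0.0709 -0.5479  0.263 ] twist -11.31 rows 13
```

Emit:
arm_command(motion=[{"claw": 100, "twist": -5, "x": 0, "y": -0.28, "z": 0.16}, {"claw": 100, "twist": -5, "x": 0, "y": -0.28, "z": 0.16}, {"claw": 100, "twist": -5, "x": 0, "y": -0.28, "z": 0.16}, {"claw": 100, "twist": -5, "x": 0, "y": -0.28, "z": 0.16}, {"claw": 100, "twist": -5, "x": 0, "y": -0.28, "z": 0.16}, {"claw": 100, "twist": -5, "x": 0, "y": -0.28, "z": 0.16}, {"claw": 100, "twist": -11, "x": 0.04, "y": -0.55, "z": 0.26}, {"claw": 100, "twist": -11, "x": 0.04, "y": -0.55, "z": 0.26}])

```text
time: 1.75
eef_pos: [0.4881, -0.1765, 0.3633]
orientation: [[0.0, 0.157, 0.988], [-0.0, 0.988, -0.157], [-1.0, 0.0, 0.0]]
force: [0.6, 0.5, -0.3]
opening: 1.0
```

```bash
python3 -c "
from h import *
plan([(.496,-.386,.15,-8.9)])"
```

```text
t 1.75 tcp [ 0.4881 -0.1765  0.3633] head -9.01 F [ 0.6065  0.511  -0.3265] open 1.0 q [0.4259 1.4636]
(0.496, -0.386, 0.15, -8.9) -> shift [ 0.0583 -0.2056  0.0406] twist -0.11 rows 5
```

Emit:
arm_command(motion=[{"claw": 100, "twist": 0, "x": 0.06, "y": -0.205, "z": 0.04}, {"claw": 100, "twist": 0, "x": 0.06, "y": -0.205, "z": 0.04}, {"claw": 100, "twist": 0, "x": 0.06, "y": -0.205, "z": 0.04}, {"claw": 100, "twist": 0, "x": 0.06, "y": -0.205, "z": 0.04}, {"claw": 100, "twist": 0, "x": 0.06, "y": -0.205, "z": 0.04}, {"claw": 100, "twist": 0, "x": 0.06, "y": -0.205, "z": 0.04}])

```text
time: 2.35
eef_pos: [0.4939, -0.3856, 0.3019]
orientation: [[-0.002, 0.164, 0.987], [0.0, 0.987, -0.164], [-1.0, -0.0, -0.002]]
force: [0.7, 1.7, -0.2]
opening: 0.997
```

```bash
python3 - <<'E'
from h import *
m=eyes.camera_model("wrist");im=eyes.camera("wrist")
cv2.imwrite("pics/wL.png",im)
plan([(.496,-.386,.027,-8.9)])
for dx,dy in((60,31),(60,-31),(-60,-31),(-60,31)):
    c,s=np.cos(np.radians(-8.9)),np.sin(np.radians(-8.9))
    print(proj(m,[.496+(dx*c-dy*s)/1e3,-.386+(dx*s+dy*c)/1e3,.042]))
E
```

```text
t 2.4 tcp [ 0.4946 -0.3837  0.3027] head -9.3 F [0.8526 1.2586 0.1573] open 1.002 q [0.7355 1.7827]
(0.496, -0.386, 0.027, -8.9) -> shift [ 0.1207 -0.0021  0.0019] twist -0.4 rows 3
[323.2721 301.2629]
[234.9253 302.0452]
[226.5657 127.012 ]
[327.4979 125.9922]
```

View pics/wL.png

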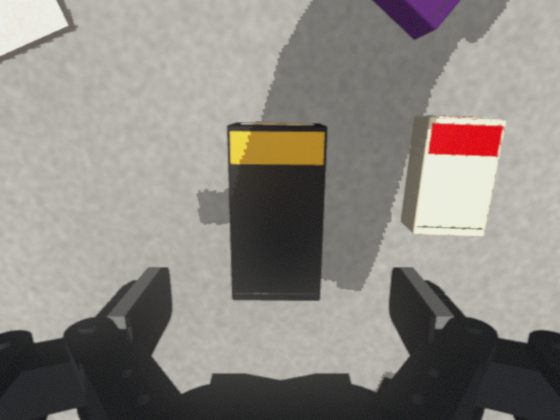

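The wrist view shows the black carton's corners at (232,299), (320,299), (327,125) and (228,125), within 2 mm of the prediction. I'll descend.

Emit:
arm_command(motion=[{"claw": 100, "twist": 0, "x": 0.05, "y": -0.001, "z": 0.002}, {"claw": 100, "twist": 0, "x": 0.09, "y": -0.001, "z": 0.002}, {"claw": 100, "twist": 0, "x": 0.12, "y": -0.001, "z": 0.002}, {"claw": 100, "twist": 0, "x": 0.12, "y": -0.001, "z": 0.002}, {"claw": 0, "twist": 0, "x": 0.12, "y": -0.001, "z": 0.002}, {"claw": 0, "twist": 0, "x": 0.12, "y": -0.001, "z": 0.002}, {"claw": 0, "twist": 0, "x": 0.12, "y": -0.001, "z": 0.002}, {"claw": 0, "twist": 0, "x": 0.12, "y": -0.001, "z": 0.002}])

```text
time: 3.2
eef_pos: [0.4973, -0.3849, 0.1863]
orientation: [[0.003, 0.16, 0.987], [-0.003, 0.987, -0.16], [-1.0, -0.002, 0.003]]
force: [-1.1, -1.8, 5.8]
opening: 0.717
```

Emit:
arm_command(motion=[{"claw": 0, "twist": 0, "x": 0, "y": 0, "z": 0}, {"claw": 0, "twist": 0, "x": 0, "y": 0, "z": 0}, {"claw": 0, "twist": 0, "x": -0.03, "y": 0, "z": 0}, {"claw": 0, "twist": 0, "x": -0.07, "y": 0, "z": 0}, {"claw": 0, "twist": 0, "x": -0.12, "y": 0, "z": 0}, {"claw": 0, "twist": 0, "x": -0.16, "y": 0, "z": 0}, {"claw": 0, "twist": 0, "x": -0.16, "y": 0, "z": 0}])

```text
time: 3.9
eef_pos: [0.4973, -0.3843, 0.3506]
orientation: [[0.008, 0.16, 0.987], [-0.005, 0.987, -0.16], [-1.0, -0.004, 0.009]]
force: [-0.6, 0.4, -6.5]
opening: 0.713
```

```bash
python3 - <<'E'
from h import *
m=eyes.camera_model("wrist");im=eyes.camera("wrist")
cv2.imwrite("pics/wL2.png",im);
P=bay(-.066,.027); print(P)
plan([(.50,-.10,.20,-5),(.50,.10,.20,8),(*(P[:2]),.2,18.7)])
E
```

```text
[0.6113 0.2488 0.0753]
t 3.95 tcp [ 0.4969 -0.3842  0.3473] head -9.21 F [ 0.2157 -0.5677 -7.2369] open 0.713 q [0.7393 1.7995]
(0.5, -0.1, 0.2, -5) -> shift [-0.0086  0.281  -0.0424] twist -4.21 rows 6
(0.5, 0.1, 0.2, 8) -> shift [-0.0093  0.4784 -0.0744] twist -17.21 rows 10
(np.float64(0.6113341342602754), np.float64(0.24884282860496118), 0.2, 18.7) -> shift [-0.0093  0.6432  0.0117] twist -27.91 rows 13
```

View pics/wL2.png

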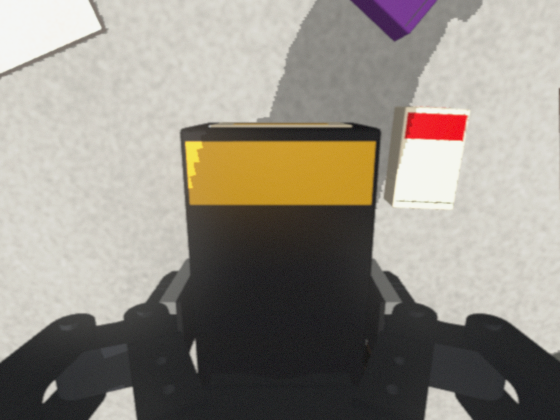

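Grip holds (opening 0.713, weight about 6.5 N, and the stripe is square between the pads). I'll carry it to above the rack.

Emit:
arm_command(motion=[{"claw": 0, "twist": -2, "x": -0.02, "y": 0.04, "z": -0.005}, {"claw": 0, "twist": -4, "x": -0.02, "y": 0.09, "z": -0.01}, {"claw": 0, "twist": -6, "x": -0.02, "y": 0.14, "z": -0.02}, {"claw": 0, "twist": -8, "x": -0.02, "y": 0.19, "z": -0.03}, {"claw": 0, "twist": -10, "x": -0.02, "y": 0.24, "z": -0.04}, {"claw": 0, "twist": -12, "x": -0.02, "y": 0.285, "z": -0.045}, {"claw": 0, "twist": -14, "x": -0.02, "y": 0.33, "z": -0.05}, {"claw": 0, "twist": -16, "x": -0.02, "y": 0.38, "z": -0.055}])

```text
time: 4.75
eef_pos: [0.5027, 0.0008, 0.3633]
orientation: [[-0.001, -0.119, 0.993], [-0.0, 0.993, 0.119], [-1.0, -0.0, -0.001]]
force: [1.1, 0.5, -5.6]
opening: 0.716
```

```bash
python3 - <<'E'
from h import *
P=bay(-.066,.029)
plan([(*(P[:2]),.2,18.7)])
E
```

```text
t 4.75 tcp [0.5027 0.0008 0.3633] head 6.84 F [ 1.1096  0.5261 -5.6241] open 0.716 q [0.1051 1.3363]
(np.float64(0.6118939738143379), np.float64(0.24903232383943355), 0.2, 18.7) -> shift [0.0081 0.2335 0.138 ] twist -11.86 rows 6
```

Emit:
arm_command(motion=[{"claw": 0, "twist": -3, "x": 0, "y": 0.04, "z": 0.02}, {"claw": 0, "twist": -6, "x": 0, "y": 0.08, "z": 0.045}, {"claw": 0, "twist": -9, "x": 0, "y": 0.12, "z": 0.07}, {"claw": 0, "twist": -11.9, "x": 0, "y": 0.16, "z": 0.09}, {"claw": 0, "twist": -11.9, "x": 0, "y": 0.2, "z": 0.115}, {"claw": 0, "twist": -11.9, "x": 0, "y": 0.233, "z": 0.137}, {"claw": 0, "twist": -11.9, "x": 0, "y": 0.233, "z": 0.137}, {"claw": 0, "twist": -11.9, "x": 0, "y": 0.233, "z": 0.137}])

```text
time: 5.55
eef_pos: [0.6114, 0.2475, 0.3624]
orientation: [[-0.002, -0.322, 0.947], [-0.001, 0.947, 0.322], [-1.0, -0.0, -0.002]]
force: [-1.1, -1.5, -6.3]
opening: 0.711
```

```bash
python3 - <<'E'
from h import *
P=bay(-.066,.031)
plan([(*(P[:2]),.12,18.7),(*P,18.7)])
m=eyes.camera_model("wrist");im=eyes.camera("wrist");cv2.imwrite("pics/wL3.png",im)
ms=eyes.camera_model("scene")
im=eyes.camera("scene");crop(im,320,170,520,320,4,"pics/sL3.png")
im=eyes.camera("top");crop(im,60,90,240,240,4,"pics/tL3.png")
E
```

```text
t 5.55 tcp [0.6114 0.2475 0.3624] head 18.76 F [-1.1263 -1.514  -6.3158] open 0.711 q [-0.3003  1.2574]
(np.float64(0.6124538133684004), np.float64(0.24922181907390595), 0.12, 18.7) -> shift [0.0874 0.0013 0.0017] twist 0.06 rows 2
(np.float64(0.6124538133684004), np.float64(0.24922181907390595), np.float64(0.0791197648025422), 18.7) -> shift [0.1283 0.0013 0.0018] twist 0.06 rows 3
```

View pics/wL3.png

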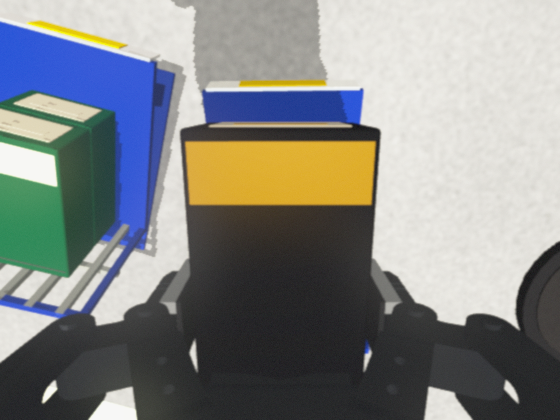

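View pics/sL3.png

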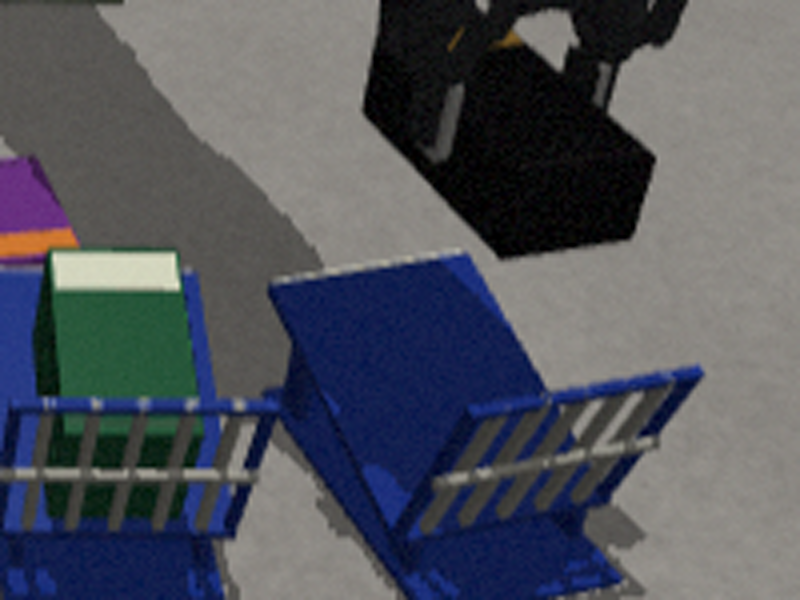

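Wrist view: the rack's front edge (203–364, row 88) is level and centred at column 283.5, with the carton at 281, so I need about +2 mm in y. I'll lower until just above first contact.

Emit:
arm_command(motion=[{"claw": 0, "twist": 0, "x": 0.04, "y": 0.002, "z": 0.001}, {"claw": 0, "twist": 0, "x": 0.08, "y": 0.002, "z": 0.001}, {"claw": 0, "twist": 0, "x": 0.105, "y": 0.002, "z": 0.001}, {"claw": 0, "twist": 0, "x": 0.11, "y": 0.002, "z": 0.001}, {"claw": 0, "twist": 0, "x": 0.115, "y": 0.002, "z": 0.001}, {"claw": 0, "twist": 0, "x": 0.115, "y": 0.002, "z": 0.001}])

```text
time: 6.3
eef_pos: [0.6126, 0.2486, 0.2499]
orientation: [[0.002, -0.32, 0.947], [0.0, 0.947, 0.32], [-1.0, -0.0, 0.002]]
force: [0.1, -1.9, -2.0]
opening: 0.713
```

Emit:
arm_command(motion=[{"claw": 0, "twist": 0, "x": 0.002, "y": 0, "z": 0}, {"claw": 0, "twist": 0, "x": 0.004, "y": 0, "z": 0}, {"claw": 0, "twist": 0, "x": 0.006, "y": 0, "z": 0}, {"claw": 0, "twist": 0, "x": 0.008, "y": 0, "z": 0}])

```text
time: 6.7
eef_pos: [0.614, 0.2492, 0.2434]
orientation: [[0.008, -0.32, 0.948], [0.003, 0.948, 0.32], [-1.0, 0.0, 0.009]]
force: [15.5, 2.2, 12.8]
opening: 0.711
```

```bash
python3 - <<'E'
from h import *
P=bay(-.066,.031)
plan([(*P,18.7)])
im=eyes.camera("scene");crop(im,320,170,520,320,4,"pics/sL4.png")
im=eyes.camera("wrist");cv2.imwrite("pics/wL4.png",im)
E
```

```text
t 6.7 tcp [0.614  0.2492 0.2434] head 18.64 F [15.5388  2.2404 12.8053] open 0.711 q [-0.3108  1.209 ]
(np.float64(0.6124538133684004), np.float64(0.24922181907390595), np.float64(0.0791197648025422), 18.7) -> shift [ 0.0093  0.0005 -0.0016] twist -0.06 rows 1
```

View pics/sL4.png

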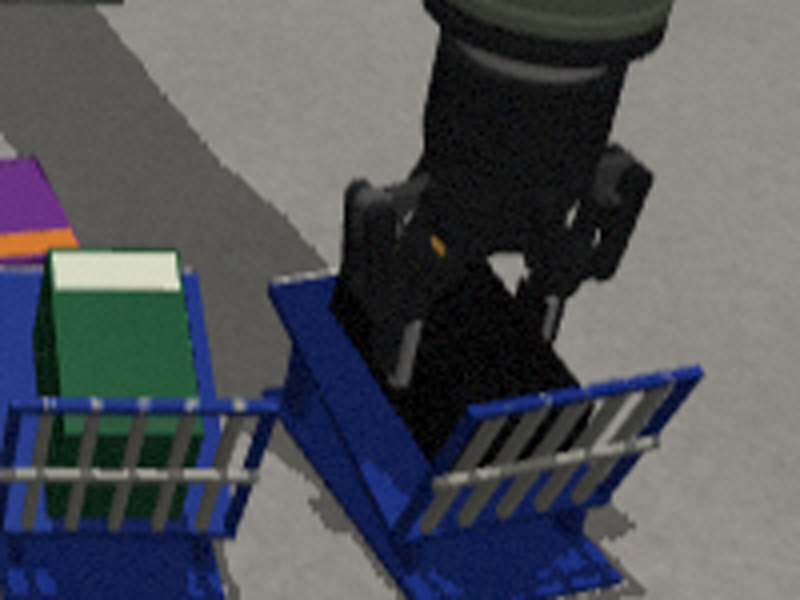

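View pics/wL4.png

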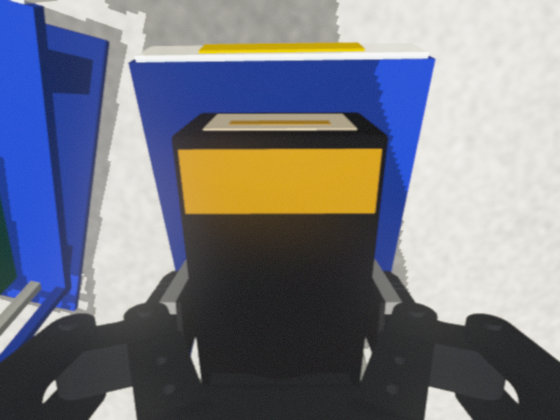

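The label end has touched and the carton is pivoting in the pads (the label face now shows more at (280,122)). I'll keep lowering.

Emit:
arm_command(motion=[{"claw": 0, "twist": 0, "x": 0.002, "y": 0, "z": 0}, {"claw": 0, "twist": 0, "x": 0.004, "y": 0, "z": 0}, {"claw": 0, "twist": 0, "x": 0.006, "y": 0, "z": 0}])

```text
time: 7.1
eef_pos: [0.6146, 0.2495, 0.238]
orientation: [[0.011, -0.32, 0.948], [0.004, 0.948, 0.32], [-1.0, 0.001, 0.011]]
force: [19.8, 5.9, 11.8]
opening: 0.719
```

```bash
python3 - <<'E'
from h import *
P=bay(-.066,.031)
plan([(*P,18.7)])
im=eyes.camera("scene");crop(im,320,170,520,320,4,"pics/sL5.png")
im=eyes.camera("wrist");cv2.imwrite("pics/wL5.png",im)
E
```

```text
t 7.1 tcp [0.6146 0.2495 0.238 ] head 18.63 F [19.7689  5.9254 11.7636] open 0.719 q [-0.3116  1.2069]
(np.float64(0.6124538133684004), np.float64(0.24922181907390595), np.float64(0.0791197648025422), 18.7) -> shift [ 0.0038  0.0004 -0.0021] twist -0.07 rows 1
```

View pics/sL5.png

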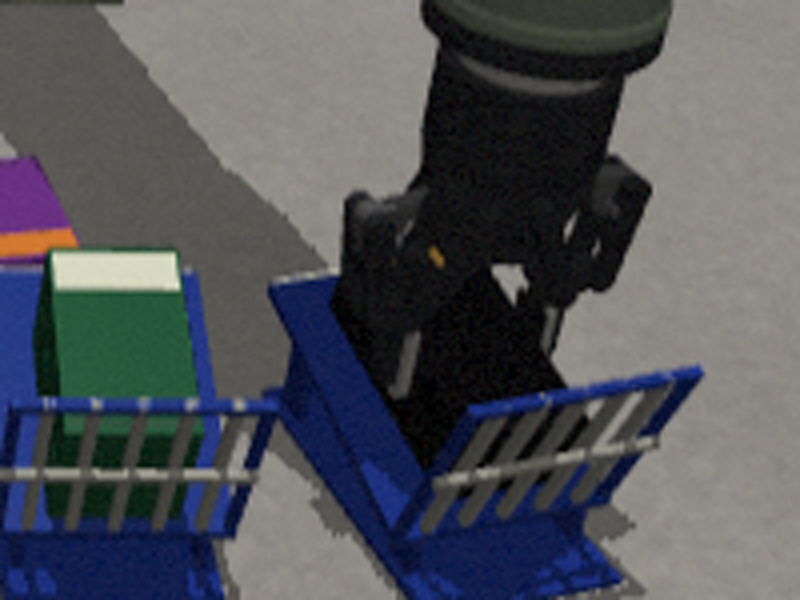

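View pics/wL5.png

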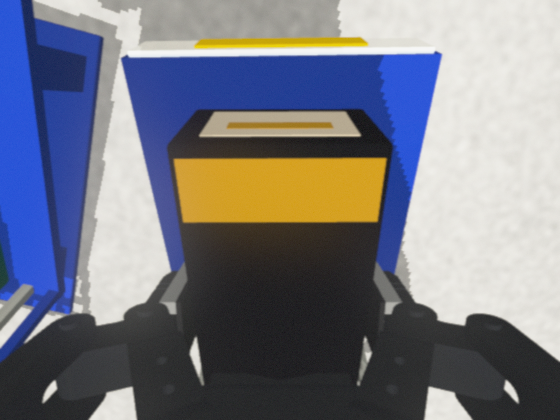

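Emit:
arm_command(motion=[{"claw": 0, "twist": 0, "x": 0.002, "y": 0, "z": 0}, {"claw": 0, "twist": 0, "x": 0.004, "y": 0, "z": 0}, {"claw": 0, "twist": 0, "x": 0.006, "y": 0, "z": 0}])

```text
time: 7.5
eef_pos: [0.6145, 0.2497, 0.2319]
orientation: [[0.01, -0.32, 0.947], [0.005, 0.948, 0.32], [-1.0, 0.001, 0.011]]
force: [20.3, 6.7, 12.6]
opening: 0.713
```

```bash
python3 - <<'E'
from h import *
P=bay(-.066,.031)
plan([(*P,18.7)])
im=eyes.camera("wrist");cv2.imwrite("pics/wL6.png",im)
E
```

```text
t 7.5 tcp [0.6145 0.2497 0.2319] head 18.64 F [20.3145  6.6902 12.5663] open 0.713 q [-0.3125  1.2048]
(np.float64(0.6124538133684004), np.float64(0.24922181907390595), np.float64(0.0791197648025422), 18.7) -> shift [-0.0022  0.0002 -0.0021] twist -0.06 rows 1
```

View pics/wL6.png

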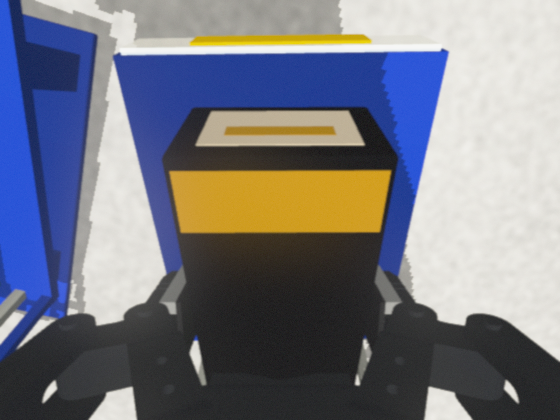

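```bash
cat >> h.py <<'E'
def edge(m,uvl,uvr,w):
    K=m["K"];T=m["cam_to_world"];dep=w*K[0,0]/np.hypot(uvr[0]-uvl[0],uvr[1]-uvl[1])
    u=(np.array(uvl)+uvr)/2
    p=np.array([(u[0]-K[0,2])/K[0,0],-(u[1]-K[1,2])/K[1,1],-1.])*dep
    return T[:3,:3]@p+T[:3,3]
def tobay(P):
    d=np.asarray(P)-B0; u=d[0]*np.cos(BY)+d[1]*np.sin(BY); y=-d[0]*np.sin(BY)+d[1]*np.cos(BY)
    return np.array([u*np.cos(.3)-d[2]*np.sin(.3),y,u*np.sin(.3)+d[2]*np.cos(.3)])
E
python3 - <<'E'
from h import *
m=eyes.camera_model("wrist")
t=edge(m,(165,168),(397,168),.062);b=edge(m,(194,108),(370,108),.062);f=edge(m,(118,52),(446,50),.110)
print(t,b,tobay(t),tobay(b),tobay(f),np.linalg.norm(t-b))
d=tobay(t)-tobay(b);print("tilt rel bay deg",np.degrees(np.arctan2(d[0],d[2])))
E
```

```text
[0.5657 0.2352 0.1043] [0.5514 0.2308 0.0676] [-0.1201  0.0017  0.0407] [-0.1235  0.0022  0.0011] [-0.1414  0.0022 -0.0033] 0.03971677793858918
tilt rel bay deg 4.9828004108710475
```

The carton's front edge sits at bay (-0.122, 0, 0) with about 5° of tilt left, and it is centred on the rack. I'll press on.

Emit:
arm_command(motion=[{"claw": 0, "twist": 0, "x": 0.002, "y": 0, "z": 0}, {"claw": 0, "twist": 0, "x": 0.004, "y": 0, "z": 0}, {"claw": 0, "twist": 0, "x": 0.006, "y": 0, "z": 0}])

```text
time: 7.85
eef_pos: [0.6145, 0.2498, 0.2311]
orientation: [[0.013, -0.319, 0.948], [0.005, 0.948, 0.319], [-1.0, 0.001, 0.014]]
force: [-16.7, -3.6, 83.1]
opening: 0.711
```

```bash
python3 - <<'E'
from h import *
plan([])
im=eyes.camera("wrist");cv2.imwrite("pics/wL7.png",im)
E
```

```text
t 7.85 tcp [0.6145 0.2498 0.2311] head 18.61 F [-16.7052  -3.6389  83.1476] open 0.711 q [-0.3131  1.2028]
```

View pics/wL7.png

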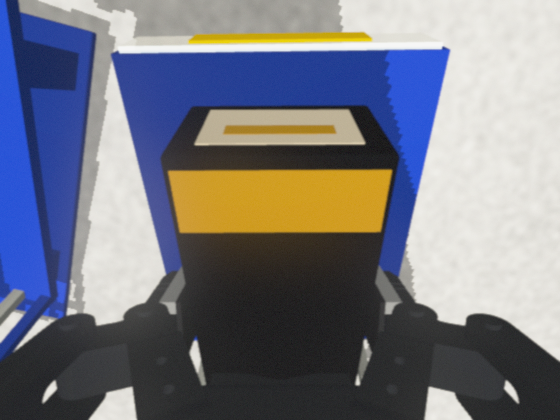

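Stopped hard at 83 N, so it is seated. I'll relieve the press and then open.

Emit:
arm_command(motion=[{"claw": 0, "twist": 0, "x": -0.004, "y": 0, "z": -0.001}, {"claw": 0, "twist": 0, "x": -0.006, "y": 0, "z": -0.001}])

```text
time: 8.1
eef_pos: [0.6129, 0.2492, 0.2319]
orientation: [[0.008, -0.32, 0.947], [0.004, 0.947, 0.32], [-1.0, 0.001, 0.009]]
force: [7.2, 2.4, 1.9]
opening: 0.715
```

```bash
python3 - <<'E'
from h import *
plan([])
E
```

```text
t 8.1 tcp [0.6129 0.2492 0.2319] head 18.66 F [7.1636 2.4008 1.9075] open 0.715 q [-0.3125  1.2038]
```

Emit:
arm_command(motion=[{"claw": 100, "twist": 0, "x": 0, "y": 0, "z": 0}, {"claw": 100, "twist": 0, "x": 0, "y": 0, "z": 0}, {"claw": 100, "twist": 0, "x": 0, "y": 0, "z": 0}, {"claw": 100, "twist": 0, "x": -0.02, "y": 0, "z": 0}, {"claw": 100, "twist": 0, "x": -0.06, "y": 0, "z": 0}, {"claw": 100, "twist": 0, "x": -0.1, "y": 0, "z": 0}, {"claw": 100, "twist": 0, "x": -0.1, "y": 0, "z": 0}])

```text
time: 8.8
eef_pos: [0.6118, 0.2491, 0.3336]
orientation: [[0.006, -0.32, 0.947], [0.003, 0.947, 0.32], [-1.0, 0.001, 0.007]]
force: [0.5, 0.9, -0.7]
opening: 1.002
```

```bash
python3 - <<'E'
from h import *
plan([])
m=eyes.camera_model("wrist");im=eyes.camera("wrist");cv2.imwrite("pics/wL8.png",im)
im=eyes.camera("top");crop(im,60,90,240,240,4,"pics/tL8.png")
np.save("m8.npy",m,allow_pickle=True)
E
```

```text
t 8.8 tcp [0.6118 0.2491 0.3336] head 18.66 F [ 0.5052  0.8732 -0.6891] open 1.002 q [-0.3027  1.2409]
```

View pics/wL8.png

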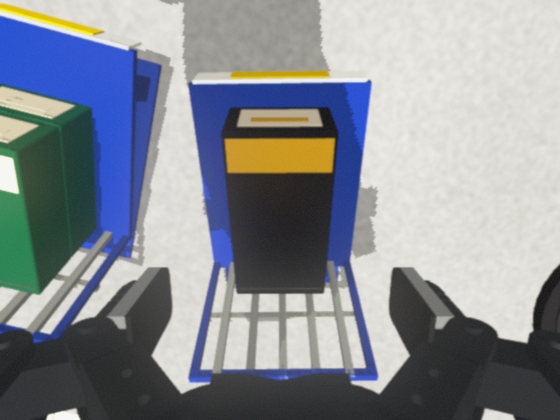

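```bash
python3 - <<'E'
from h import *
m=eyes.camera_model("wrist")
N=bay(0,1)-bay(0,0)
def onbay(uv,z):
    o,d=ray(m,uv); q=bay(0,z); return tobay(o+d*(N@(q-o))/(N@d))
for n,uv,z in(("floor front L",(191,82),0),("floor front R",(370,81),0),("bot front L",(231,109),0),("bot front R",(329,109),0),("top front L",(223,139),.042),("top front R",(336,139),.042),("top back L",(236,291),.042),("top back R",(324,291),.042),("rail L",(192,375),.1),("rail R",(375,375),.1)): print(n,onbay(uv,z))
E
python3 - <<'E'
import cv2
im=cv2.imread('pics/wL8.png');cv2.imwrite('pics/wL8c.png',cv2.resize(im[60:400,170:400],None,fx=2.2,fy=1.75,interpolation=cv2.INTER_CUBIC))
E
```

```text
floor front L [-0.1438 -0.0508 -0.    ]
floor front R [-0.1443  0.054  -0.    ]
bot front L [-0.1278 -0.0285 -0.    ]
bot front R [-0.1278  0.0312 -0.    ]
top front L [-0.1254 -0.0281  0.042 ]
top front R [-0.1253  0.0303  0.042 ]
top back L [-0.0163 -0.0286  0.042 ]
top back R [-0.0162  0.0311  0.042 ]
rail L [-0.0104 -0.0475  0.1   ]
rail R [-0.0102  0.0538  0.1   ]
```

View pics/wL8c.png

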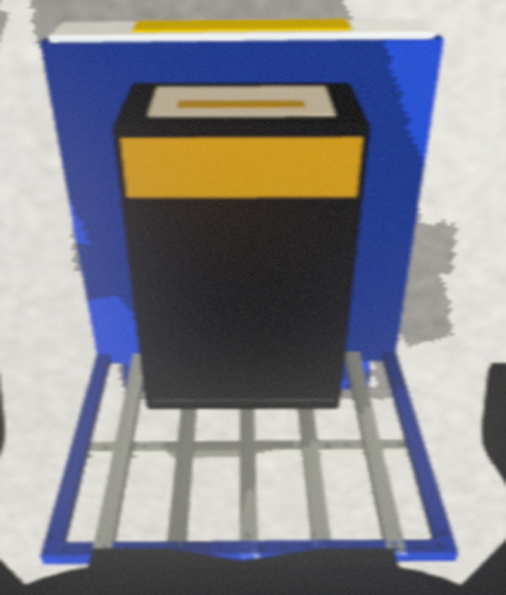

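View pics/tL8.png

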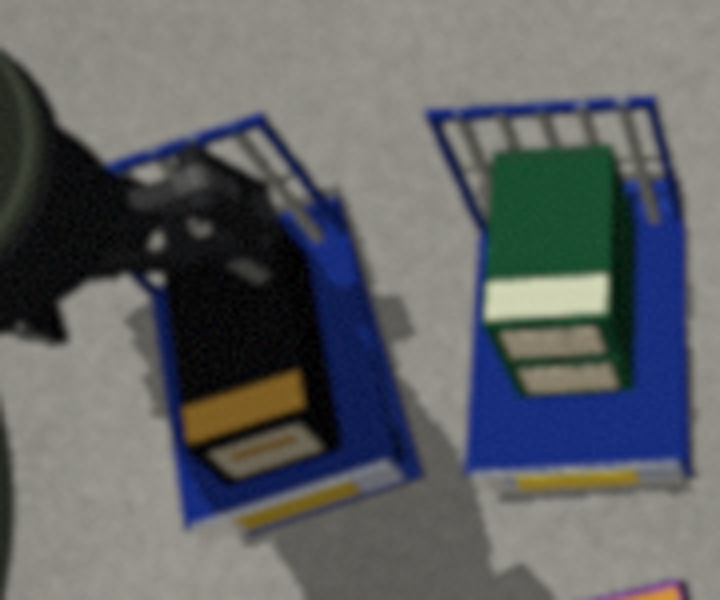

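```bash
python3 - <<'E'
from h import *
m=eyes.camera_model("wrist")
print(tobay(m["cam_to_world"][:3,3]))
for n,a,b,w in(("ff",(191,82),(370,81),.11),("bf",(231,109),(329,109),.062),("tf",(223,139),(336,139),.062),("tb",(236,291),(324,291),.062),("rail",(190,376),(377,376),.11)): P=edge(m,a,b,w);print(n,P,tobay(P))
E
```

```text
[-0.1972  0.0014  0.2207]
ff [0.5319 0.2237 0.0613] [-0.1414  0.0017 -0.0109]
bf [0.5475 0.2287 0.059 ] [-0.1252  0.0014 -0.0084]
tf [0.5624 0.2334 0.0953] [-0.1209  0.0011  0.031 ]
tb [0.6646 0.2681 0.0663] [-0.0092  0.0012  0.0351]
rail [0.69   0.2789 0.1182] [0.0018 0.0033 0.0928]
```

```bash
python3 - <<'E'
from h import *
P=bay(-.152,.010,.0015)+[0,0,.018]
plan([(*P[:2],.17,18.7),(*P,18.7)])
E
```

```text
t 8.9 tcp [0.6112 0.2487 0.329 ] head 18.68 F [-0.7376  0.5667 -0.6052] open 1.0 q [-0.3029  1.2402]
(np.float64(0.5282727880211856), np.float64(0.22231171169226543), 0.17, 18.7) -> shift [ 0.0039  0.0016 -0.087 ] twist -0.02 rows 2
(np.float64(0.5282727880211856), np.float64(0.22231171169226543), np.float64(0.10247243630377967), 18.7) -> shift [ 0.0714  0.0016 -0.087 ] twist -0.02 rows 3
```

Emit:
arm_command(motion=[{"claw": 0, "twist": 0, "x": 0, "y": 0.001, "z": -0.04}, {"claw": 0, "twist": 0, "x": 0, "y": 0.001, "z": -0.087}, {"claw": 0, "twist": 0, "x": 0, "y": 0.001, "z": -0.087}, {"claw": 0, "twist": 0, "x": 0.04, "y": 0.001, "z": -0.087}, {"claw": 0, "twist": 0, "x": 0.07, "y": 0.001, "z": -0.087}, {"claw": 0, "twist": 0, "x": 0.07, "y": 0.001, "z": -0.087}])

```text
time: 9.5
eef_pos: [0.5277, 0.2214, 0.2548]
orientation: [[-0.006, -0.321, 0.947], [-0.003, 0.947, 0.321], [-1.0, -0.001, -0.006]]
force: [0.7, -0.9, 1.0]
opening: 0.005
```

```bash
python3 - <<'E'
from h import *
plan([])
im=eyes.camera("scene");crop(im,320,170,520,320,4,"pics/sL9.png")
im=eyes.camera("top");crop(im,60,90,240,240,4,"pics/tL9.png")
E
```

```text
t 9.5 tcp [0.5277 0.2214 0.2548] head 18.71 F [ 0.6535 -0.8847  1.0063] open 0.005 q [-0.3167  1.1164]
```

View pics/sL9.png

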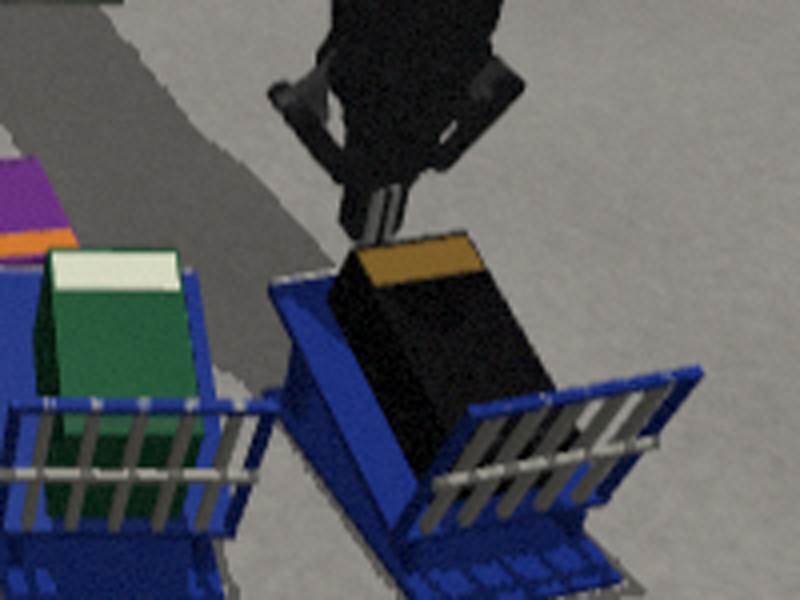

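View pics/tL9.png

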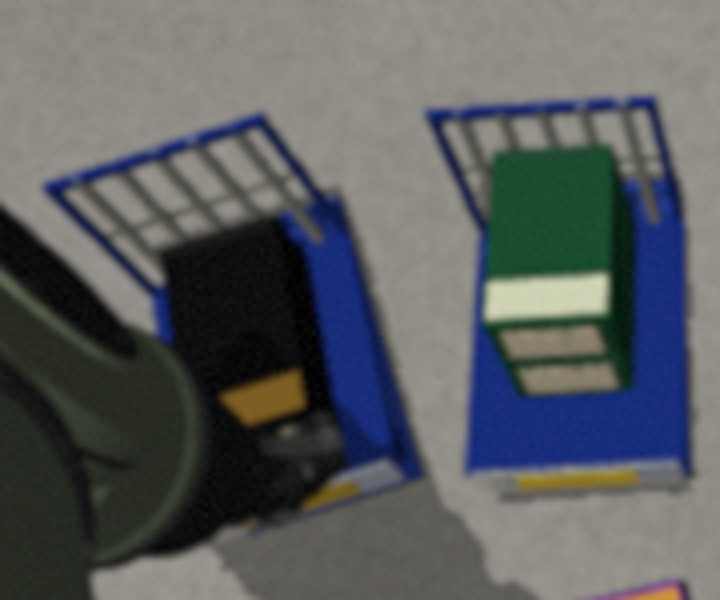

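The carton is flush: its lower edge is parallel to the floor edge in the scene view, slope 1.87 for both. I'll push it down-slope to the back.

Emit:
arm_command(motion=[{"claw": 0, "twist": 0, "x": 0.002, "y": 0.001, "z": 0.006}, {"claw": 0, "twist": 0, "x": 0.004, "y": 0.001, "z": 0.012}, {"claw": 0, "twist": 0, "x": 0.0045, "y": 0.001, "z": 0.015}])

```text
time: 9.9
eef_pos: [0.5431, 0.2278, 0.2545]
orientation: [[0.001, -0.32, 0.947], [0.0, 0.947, 0.32], [-1.0, 0.0, 0.001]]
force: [-3.2, -1.0, 4.2]
opening: 0.002
```

Emit:
arm_command(motion=[{"claw": 0, "twist": 0, "x": 0.0005, "y": 0, "z": 0.002}, {"claw": 0, "twist": 0, "x": 0.001, "y": 0, "z": 0.004}])

```text
time: 10.1
eef_pos: [0.5463, 0.2288, 0.2532]
orientation: [[-0.0, -0.32, 0.947], [-0.0, 0.947, 0.32], [-1.0, -0.0, -0.0]]
force: [-2.6, -0.6, 4.8]
opening: 0.002
```

Emit:
arm_command(motion=[{"claw": 0, "twist": 0, "x": 0.0005, "y": 0, "z": 0.002}, {"claw": 0, "twist": 0, "x": 0.001, "y": 0, "z": 0.003}])

```text
time: 10.3
eef_pos: [0.5485, 0.2297, 0.2523]
orientation: [[-0.002, -0.32, 0.947], [-0.001, 0.947, 0.32], [-1.0, -0.001, -0.002]]
force: [-18.5, -7.4, 26.5]
opening: 0.003
```

Emit:
arm_command(motion=[{"claw": 0, "twist": 0, "x": 0.0005, "y": 0, "z": 0.002}, {"claw": 0, "twist": 0, "x": 0.001, "y": 0, "z": 0.003}])

```text
time: 10.5
eef_pos: [0.5497, 0.2303, 0.252]
orientation: [[-0.007, -0.321, 0.947], [-0.004, 0.947, 0.321], [-1.0, -0.002, -0.008]]
force: [-42.3, -16.3, 58.1]
opening: 0.001
```

Pushed home, with the force rising sharply to about 45 N against the back. I'll retreat, lift and check.

Emit:
arm_command(motion=[{"claw": 0, "twist": 0, "x": -0.003, "y": 0, "z": -0.01}, {"claw": 0, "twist": 0, "x": -0.01, "y": 0, "z": -0.03}, {"claw": 0, "twist": 0, "x": -0.05, "y": -0.02, "z": -0.03}, {"claw": 0, "twist": 0, "x": -0.1, "y": -0.04, "z": -0.03}, {"claw": 60, "twist": 0, "x": -0.11, "y": -0.08, "z": -0.04}, {"claw": 100, "twist": 0, "x": -0.11, "y": -0.13, "z": -0.05}, {"claw": 100, "twist": 0, "x": -0.11, "y": -0.17, "z": -0.06}, {"claw": 100, "twist": 0, "x": -0.11, "y": -0.17, "z": -0.06}])

```text
time: 11.3
eef_pos: [0.5501, 0.0447, 0.3609]
orientation: [[0.0, -0.313, 0.95], [-0.003, 0.95, 0.313], [-1.0, -0.003, -0.001]]
force: [-0.2, 1.9, 1.1]
opening: 0.679
```

```bash
python3 - <<'E'
from h import *
plan([(.50,-.10,.16,2.7),(.503,-.115,.15,2.7)])
im=eyes.camera("scene");cv2.imwrite("pics/sA.png",im);crop(im,350,200,500,312,5.2,"pics/sL10.png")
im=eyes.camera("top");cv2.imwrite("pics/tA.png",im);crop(im,60,110,190,230,5,"pics/tL10.png")
E
```

```text
t 11.3 tcp [0.5501 0.0447 0.3609] head 18.26 F [-0.1661  1.9095  1.0927] open 0.679 q [0.0502 1.4365]
(0.5, -0.1, 0.16, 2.7) -> shift [ 0.0463 -0.1216 -0.0928] twist 15.56 rows 4
(0.503, -0.115, 0.15, 2.7) -> shift [ 0.0564 -0.1367 -0.0947] twist 15.56 rows 4
```

View pics/sL10.png

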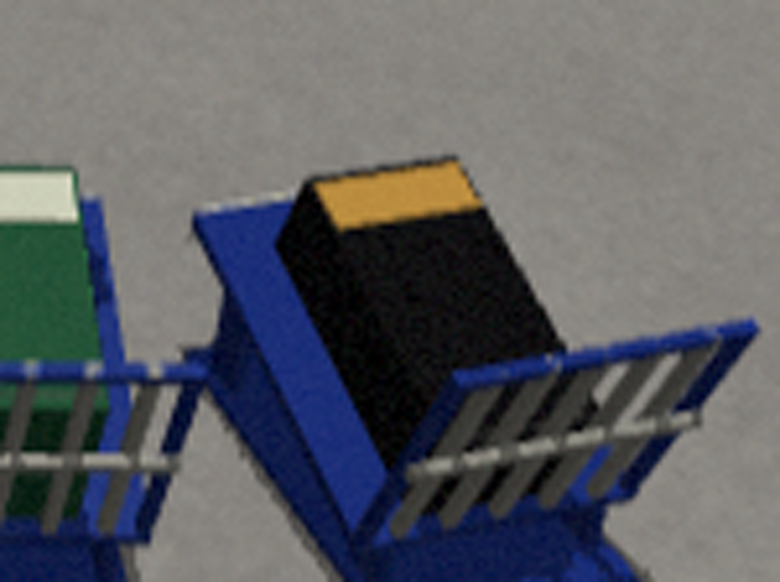

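View pics/tL10.png

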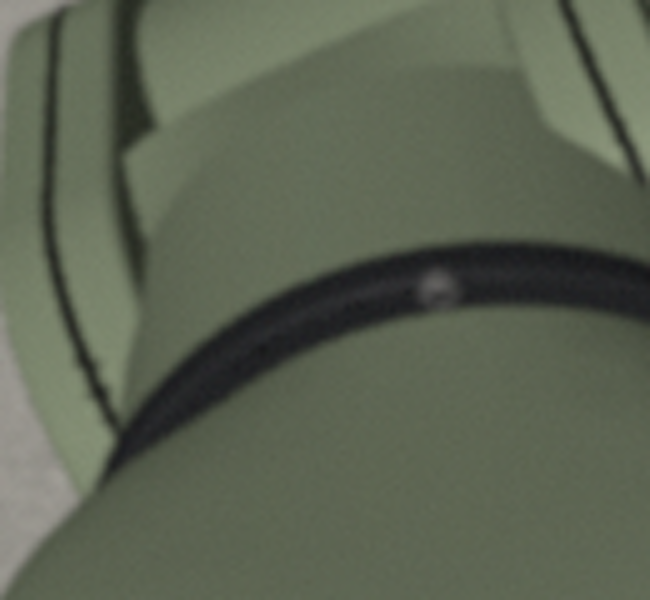

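```bash
cat >> h.py <<'E'
def onbay(m,uv,z):
    N=bay(0,1)-bay(0,0);o,d=ray(m,uv); q=bay(0,z); return tobay(o+d*(N@(q-o))/(N@d))
def un(p,s,o): return (np.array(p)+.5)/s-.5+np.array(o)
E
python3 - <<'E'
from h import *
m=eyes.camera_model("scene")
for n,p,z in(("floor FL",(195,215),0),("top front R(-y)",(308,182),.042),("top front L(+y)",(458,156),.042),("bot front",(277,243),0),("rail",(462,378),.1),("rail",(757,328),.1)): print(n,onbay(m,un(p,5.2,(350,200)),z))
E
```

```text
floor FL [-0.1394 -0.0539  0.    ]
top front R(-y) [-0.1184 -0.0298  0.042 ]
top front L(+y) [-0.1197  0.0319  0.042 ]
bot front [-0.1213 -0.0277  0.    ]
rail [ 0.0021 -0.0495  0.1   ]
rail [0.0027 0.0572 0.1   ]
```

Large carton's front is at bay x ≈ -0.119, flush, y ≈ +1 mm, and the rack's own corners measure right too. Now the medium carton.

Emit:
arm_command(motion=[{"claw": 100, "twist": 5, "x": 0.01, "y": -0.03, "z": -0.02}, {"claw": 100, "twist": 10, "x": 0.03, "y": -0.07, "z": -0.05}, {"claw": 100, "twist": 15.6, "x": 0.05, "y": -0.1, "z": -0.08}, {"claw": 100, "twist": 15.6, "x": 0.056, "y": -0.137, "z": -0.095}, {"claw": 100, "twist": 15.6, "x": 0.056, "y": -0.137, "z": -0.095}, {"claw": 100, "twist": 15.6, "x": 0.056, "y": -0.137, "z": -0.095}])

```text
time: 12.0
eef_pos: [0.5037, -0.109, 0.3049]
orientation: [[0.0, -0.054, 0.999], [0.001, 0.999, 0.054], [-1.0, 0.001, 0.0]]
force: [0.6, 0.1, 0.6]
opening: 0.996
```

```bash
python3 - <<'E'
from h import *
m=eyes.camera_model("wrist");im=eyes.camera("wrist")
cv2.imwrite("pics/wM.png",im)
plan([(.5025,-.1155,.021,2.7)])
for dx,dy in((50,28),(50,-28),(-50,-28),(-50,28)):
    c,s=np.cos(np.radians(2.7)),np.sin(np.radians(2.7))
    print(proj(m,[.5025+(dx*c-dy*s)/1e3,-.1155+(dx*s+dy*c)/1e3,.036]))
E
```

```text
t 12.05 tcp [ 0.5039 -0.1082  0.3051] head 3.19 F [-0.1682 -0.368   0.2748] open 0.999 q [0.3038 1.4313]
(0.5025, -0.1155, 0.021, 2.7) -> shift [ 0.1291 -0.0073 -0.0019] twist 0.49 rows 3
[307.5312 277.0334]
[229.2061 276.6004]
[224.376  134.1038]
[311.6748 134.6705]
```

View pics/wM.png

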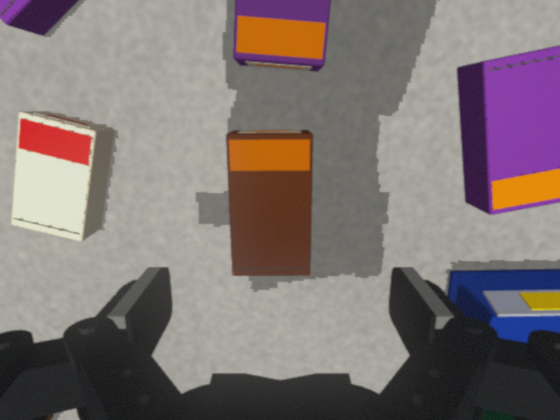

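The brown carton's corners are at (231,275), (310,275), (313,135) and (227,135): a good match, square to the tool, so shift y by -6 mm. I'll descend and grip.

Emit:
arm_command(motion=[{"claw": 100, "twist": 0, "x": 0.05, "y": -0.006, "z": -0.002}, {"claw": 100, "twist": 0, "x": 0.1, "y": -0.006, "z": -0.002}, {"claw": 100, "twist": 0, "x": 0.131, "y": -0.006, "z": -0.002}, {"claw": 100, "twist": 0, "x": 0.131, "y": -0.006, "z": -0.002}, {"claw": 0, "twist": 0, "x": 0.131, "y": -0.006, "z": -0.002}, {"claw": 0, "twist": 0, "x": 0.131, "y": -0.006, "z": -0.002}, {"claw": 0, "twist": 0, "x": 0.131, "y": -0.006, "z": -0.002}, {"claw": 0, "twist": 0, "x": 0.131, "y": -0.006, "z": -0.002}])

```text
time: 12.85
eef_pos: [0.5023, -0.1156, 0.1761]
orientation: [[0.003, -0.054, 0.999], [-0.0, 0.999, 0.054], [-1.0, -0.0, 0.003]]
force: [-0.6, 2.7, 11.2]
opening: 0.646
```

Emit:
arm_command(motion=[{"claw": 0, "twist": 0, "x": 0, "y": 0, "z": 0}, {"claw": 0, "twist": 0, "x": 0, "y": 0, "z": 0}, {"claw": 0, "twist": 0, "x": -0.03, "y": 0, "z": 0}, {"claw": 0, "twist": 0, "x": -0.07, "y": 0, "z": 0}, {"claw": 0, "twist": 0, "x": -0.12, "y": 0, "z": 0}, {"claw": 0, "twist": 0, "x": -0.17, "y": 0, "z": 0}, {"claw": 0, "twist": 0, "x": -0.2, "y": 0, "z": 0}, {"claw": 0, "twist": 0, "x": -0.2, "y": 0, "z": 0}])

```text
time: 13.65
eef_pos: [0.5017, -0.1157, 0.379]
orientation: [[0.007, -0.054, 0.999], [-0.002, 0.999, 0.054], [-1.0, -0.002, 0.007]]
force: [0.2, 0.1, -5.5]
opening: 0.649
```

```bash
python3 - <<'E'
from h import *
m=eyes.camera_model("wrist");im=eyes.camera("wrist")
cv2.imwrite("pics/wM2.png",im);
P=bay(-.056,.042+.025,.0015); print(P)
plan([(*(P[:2]),.22,18.7),(*P,18.7)])
E
```

```text
[0.6311 0.2571 0.1106]
t 13.7 tcp [ 0.5014 -0.1158  0.3764] head 3.07 F [-1.0378 -0.2492 -5.0702] open 0.647 q [0.3592 1.4823]
(np.float64(0.6310990512677027), np.float64(0.2571164815989696), 0.22, 18.7) -> shift [0.0015 0.3655 0.1494] twist -15.63 rows 8
(np.float64(0.6310990512677027), np.float64(0.2571164815989696), np.float64(0.11055667634445061), 18.7) -> shift [0.111  0.3656 0.149 ] twist -15.63 rows 9
```

View pics/wM2.png

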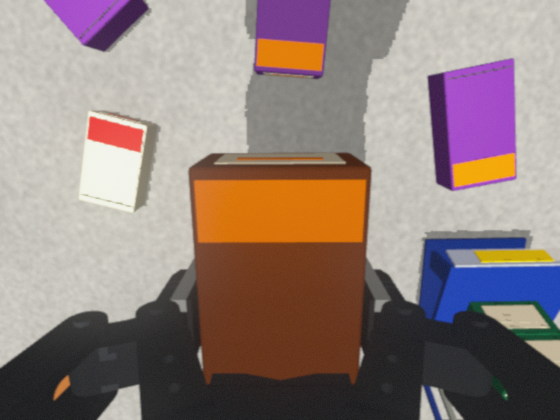

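Emit:
arm_command(motion=[{"claw": 0, "twist": -2, "x": 0, "y": 0.04, "z": 0.015}, {"claw": 0, "twist": -4, "x": 0, "y": 0.085, "z": 0.035}, {"claw": 0, "twist": -6, "x": 0, "y": 0.13, "z": 0.055}, {"claw": 0, "twist": -9, "x": 0, "y": 0.175, "z": 0.075}, {"claw": 0, "twist": -11, "x": 0, "y": 0.22, "z": 0.095}, {"claw": 0, "twist": -13, "x": 0, "y": 0.265, "z": 0.11}, {"claw": 0, "twist": -15.6, "x": 0, "y": 0.31, "z": 0.13}, {"claw": 0, "twist": -15.6, "x": 0, "y": 0.355, "z": 0.145}])

```text
time: 14.5
eef_pos: [0.6276, 0.2483, 0.3729]
orientation: [[-0.001, -0.322, 0.947], [-0.001, 0.947, 0.322], [-1.0, -0.001, -0.001]]
force: [0.3, -0.4, -5.1]
opening: 0.646
```

```bash
python3 - <<'E'
from h import *
P=bay(-.056,.042+.023,.0015); print(P)
plan([(*(P[:2]),.22,18.7),(*P,18.7)])
E
```

```text
[0.6305 0.2569 0.1086]
t 14.5 tcp [0.6276 0.2483 0.3729] head 18.78 F [ 0.3464 -0.4222 -5.069 ] open 0.646 q [-0.2856  1.2619]
(np.float64(0.6305392117136402), np.float64(0.25692698636449723), 0.22, 18.7) -> shift [-0.0022  0.0073  0.0056] twist 0.08 rows 1
(np.float64(0.6305392117136402), np.float64(0.25692698636449723), np.float64(0.10864600336619941), 18.7) -> shift [0.1092 0.0073 0.0057] twist 0.08 rows 3
```

Emit:
arm_command(motion=[{"claw": 0, "twist": 0, "x": 0.02, "y": 0.008, "z": 0.004}, {"claw": 0, "twist": 0, "x": 0.05, "y": 0.008, "z": 0.004}, {"claw": 0, "twist": 0, "x": 0.075, "y": 0.008, "z": 0.004}, {"claw": 0, "twist": 0, "x": 0.085, "y": 0.008, "z": 0.004}, {"claw": 0, "twist": 0, "x": 0.085, "y": 0.008, "z": 0.004}])

```text
time: 15.0
eef_pos: [0.6283, 0.2552, 0.2875]
orientation: [[-0.002, -0.321, 0.947], [-0.001, 0.947, 0.321], [-1.0, -0.0, -0.003]]
force: [-0.4, -0.6, -3.3]
opening: 0.646
```

```bash
python3 - <<'E'
from h import *
P=bay(-.056,.042+.023,.0015)
plan([(*P,18.7)])
cv2.imwrite("pics/wM3.png",eyes.camera("wrist"))
E
```

```text
t 15.0 tcp [0.6283 0.2552 0.2875] head 18.7 F [-0.3518 -0.5589 -3.3106] open 0.646 q [-0.2976  1.2214]
(np.float64(0.6305392117136402), np.float64(0.25692698636449723), np.float64(0.10864600336619941), 18.7) -> shift [0.0238 0.0009 0.0028] twist -0.0 rows 1
```

View pics/wM3.png

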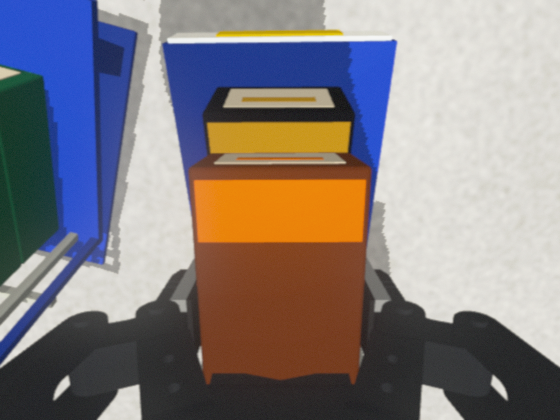

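Brown (193–367), black (207–351) and the rack (165–395) all centre on column 280. I'll lower onto the large carton.

Emit:
arm_command(motion=[{"claw": 0, "twist": 0, "x": 0.005, "y": 0, "z": 0.001}, {"claw": 0, "twist": 0, "x": 0.008, "y": 0, "z": 0.001}, {"claw": 0, "twist": 0, "x": 0.011, "y": 0, "z": 0.001}, {"claw": 0, "twist": 0, "x": 0.014, "y": 0, "z": 0.001}])

```text
time: 15.45
eef_pos: [0.6298, 0.2557, 0.2753]
orientation: [[0.001, -0.32, 0.947], [0.0, 0.947, 0.32], [-1.0, -0.0, 0.001]]
force: [5.0, -0.2, 11.4]
opening: 0.645
```

Emit:
arm_command(motion=[{"claw": 0, "twist": 0, "x": 0.002, "y": 0, "z": 0}, {"claw": 0, "twist": 0, "x": 0.004, "y": 0, "z": 0}])

```text
time: 15.65
eef_pos: [0.6304, 0.2558, 0.2725]
orientation: [[0.004, -0.32, 0.947], [0.002, 0.947, 0.32], [-1.0, 0.0, 0.005]]
force: [7.2, 1.5, 15.6]
opening: 0.644
```

```bash
python3 - <<'E'
from h import *
P=bay(-.056,.042+.023,.0015)
plan([(*P,18.7)])
cv2.imwrite("pics/wM4.png",eyes.camera("wrist"))
crop(eyes.camera("scene"),350,180,500,292,5.2,"pics/sM4.png")
E
```

```text
t 15.65 tcp [0.6304 0.2558 0.2725] head 18.67 F [ 7.1523  1.4917 15.5671] open 0.644 q [-0.2988  1.216 ]
(np.float64(0.6305392117136402), np.float64(0.25692698636449723), np.float64(0.10864600336619941), 18.7) -> shift [0.0089 0.001  0.0005] twist -0.03 rows 1
```

View pics/wM4.png

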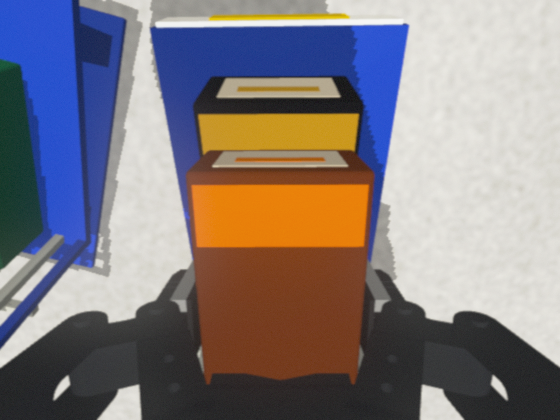

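View pics/sM4.png

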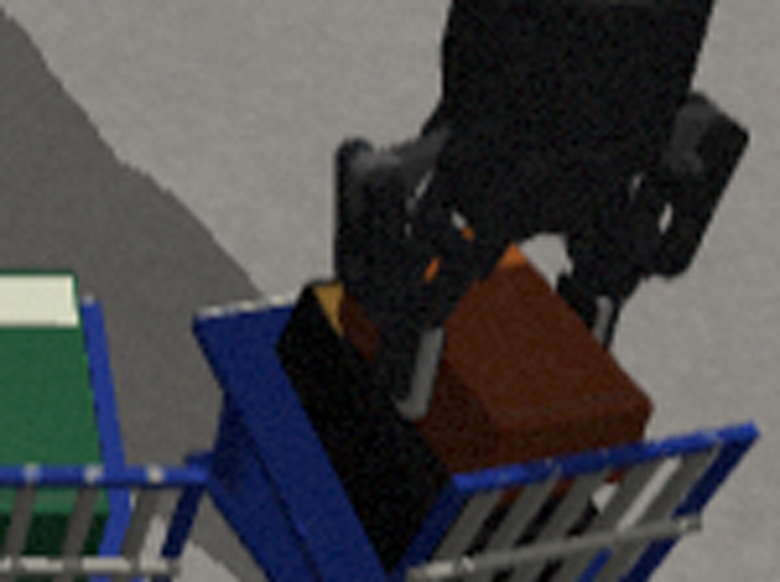

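Emit:
arm_command(motion=[{"claw": 0, "twist": 0, "x": 0.002, "y": 0, "z": 0}, {"claw": 0, "twist": 0, "x": 0.004, "y": 0, "z": 0}, {"claw": 0, "twist": 0, "x": 0.006, "y": 0, "z": 0}])

```text
time: 16.05
eef_pos: [0.6312, 0.256, 0.2674]
orientation: [[0.008, -0.32, 0.947], [0.003, 0.948, 0.32], [-1.0, 0.001, 0.008]]
force: [15.3, 5.0, 15.0]
opening: 0.646
```

Emit:
arm_command(motion=[{"claw": 0, "twist": 0, "x": 0.002, "y": 0, "z": 0}])

```text
time: 16.15
eef_pos: [0.6314, 0.2561, 0.2656]
orientation: [[0.009, -0.32, 0.948], [0.004, 0.948, 0.32], [-1.0, 0.001, 0.009]]
force: [17.2, 5.4, 14.1]
opening: 0.644
```

```bash
python3 - <<'E'
from h import *
P=bay(-.056,.042+.023,.0015)
plan([(*P,18.7)])
cv2.imwrite("pics/wM5.png",eyes.camera("wrist"))
crop(eyes.camera("scene"),350,180,500,292,5.2,"pics/sM5.png")
E
```

```text
t 16.15 tcp [0.6314 0.2561 0.2656] head 18.64 F [17.1584  5.4462 14.1385] open 0.644 q [-0.2993  1.2131]
(np.float64(0.6305392117136402), np.float64(0.25692698636449723), np.float64(0.10864600336619941), 18.7) -> shift [ 0.0019  0.0011 -0.0005] twist -0.06 rows 1
```

View pics/wM5.png

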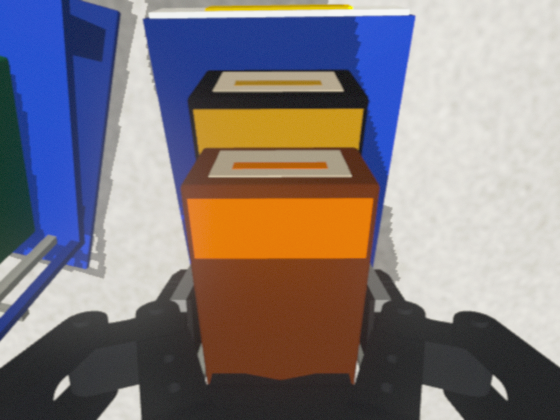

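View pics/sM5.png

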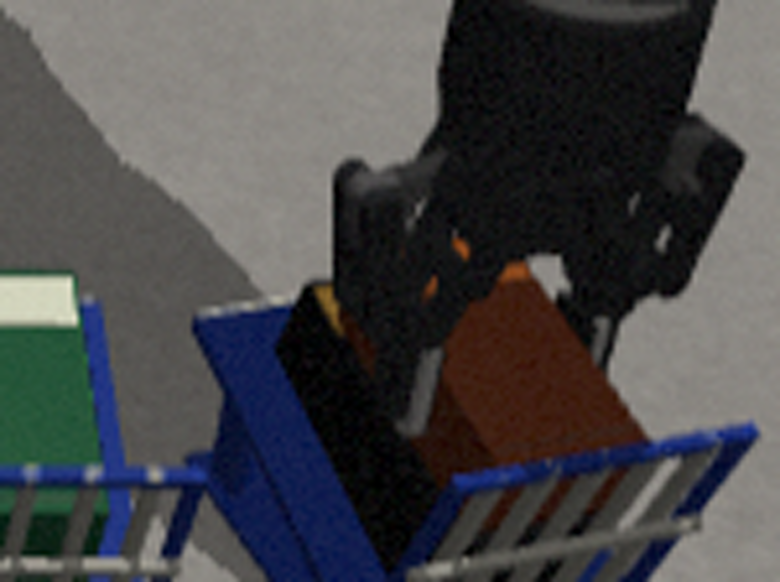

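Tilting well and still centred. I'll press on in small steps until it stops.

Emit:
arm_command(motion=[{"claw": 0, "twist": 0, "x": 0.002, "y": 0, "z": 0}, {"claw": 0, "twist": 0, "x": 0.003, "y": 0, "z": 0}])

```text
time: 16.45
eef_pos: [0.6316, 0.2561, 0.2627]
orientation: [[0.009, -0.32, 0.947], [0.004, 0.948, 0.32], [-1.0, 0.001, 0.01]]
force: [18.6, 6.0, 12.7]
opening: 0.643
```

Emit:
arm_command(motion=[{"claw": 0, "twist": 0, "x": 0.002, "y": 0, "z": 0}])

```text
time: 16.55
eef_pos: [0.6317, 0.2562, 0.2609]
orientation: [[0.01, -0.32, 0.947], [0.004, 0.948, 0.32], [-1.0, 0.001, 0.011]]
force: [18.8, 5.7, 17.2]
opening: 0.643
```

Emit:
arm_command(motion=[{"claw": 0, "twist": 0, "x": 0.002, "y": 0, "z": 0}])

```text
time: 16.65
eef_pos: [0.6317, 0.2562, 0.2591]
orientation: [[0.01, -0.32, 0.947], [0.004, 0.948, 0.32], [-1.0, 0.001, 0.011]]
force: [5.7, 0.2, 55.7]
opening: 0.642
```

```bash
python3 - <<'E'
from h import *
plan([])
cv2.imwrite("pics/wM6.png",eyes.camera("wrist"))
crop(eyes.camera("scene"),350,180,500,292,5.2,"pics/sM6.png")
E
```

```text
t 16.65 tcp [0.6317 0.2562 0.2591] head 18.64 F [ 5.7304  0.2444 55.6746] open 0.642 q [-0.2999  1.2106]
```

View pics/wM6.png

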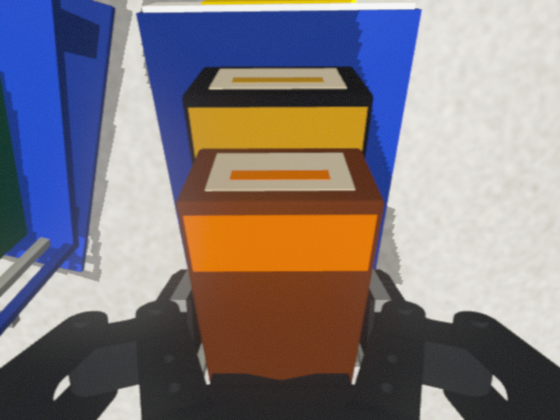

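View pics/sM6.png

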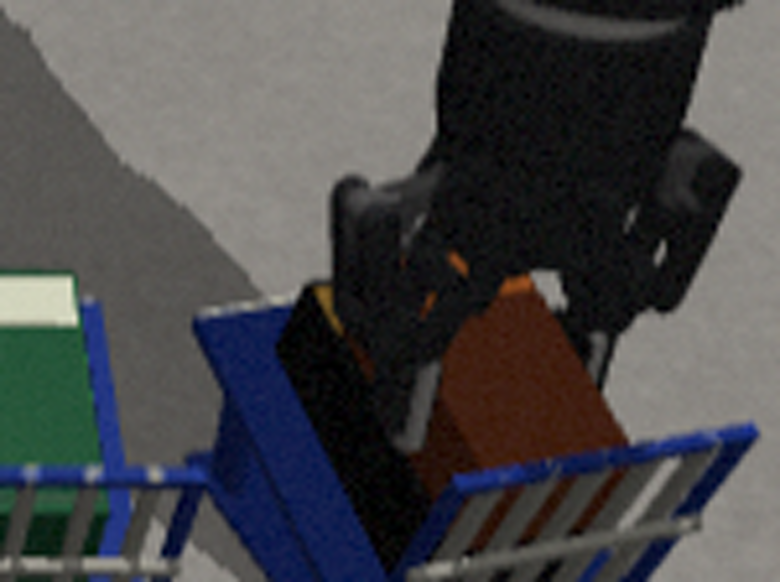

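Seated (56 N). I'll relieve, then release and lift.

Emit:
arm_command(motion=[{"claw": 0, "twist": 0, "x": -0.003, "y": 0, "z": -0.001}, {"claw": 0, "twist": 0, "x": -0.004, "y": 0, "z": -0.002}])

```text
time: 16.95
eef_pos: [0.6281, 0.2551, 0.2608]
orientation: [[0.003, -0.32, 0.947], [0.001, 0.947, 0.32], [-1.0, 0.0, 0.003]]
force: [5.1, 1.4, 0.3]
opening: 0.644
```

Emit:
arm_command(motion=[{"claw": 100, "twist": 0, "x": 0, "y": 0, "z": 0}, {"claw": 100, "twist": 0, "x": 0, "y": 0, "z": 0}, {"claw": 100, "twist": 0, "x": 0, "y": 0, "z": 0}, {"claw": 100, "twist": 0, "x": -0.02, "y": 0, "z": 0}, {"claw": 100, "twist": 0, "x": -0.06, "y": 0, "z": 0}, {"claw": 100, "twist": 0, "x": -0.1, "y": 0, "z": 0}, {"claw": 100, "twist": 0, "x": -0.1, "y": 0, "z": 0}])

```text
time: 17.65
eef_pos: [0.6281, 0.2553, 0.3651]
orientation: [[0.006, -0.32, 0.947], [0.003, 0.947, 0.32], [-1.0, 0.001, 0.007]]
force: [0.8, 0.5, 0.2]
opening: 1.0
```

```bash
python3 - <<'E'
from h import *
P=bay(-.132,.042+.012,.0015)+[0,0,.018]
plan([(*P[:2],.19,18.7),(*P,18.7)])
cv2.imwrite("pics/wM7.png",eyes.camera("wrist"))
crop(eyes.camera("scene"),350,180,500,292,5.2,"pics/sM7.png")
E
```

```text
t 17.65 tcp [0.6281 0.2553 0.3651] head 18.66 F [0.796  0.4605 0.1591] open 1.0 q [-0.2956  1.2492]
(np.float64(0.5586873490346723), np.float64(0.23260647262654138), 0.19, 18.7) -> shift [ 0.0196  0.0007 -0.0731] twist -0.04 rows 2
(np.float64(0.5586873490346723), np.float64(0.23260647262654138), np.float64(0.13859683769207953), 18.7) -> shift [ 0.071   0.0006 -0.0735] twist -0.04 rows 3
```

View pics/wM7.png

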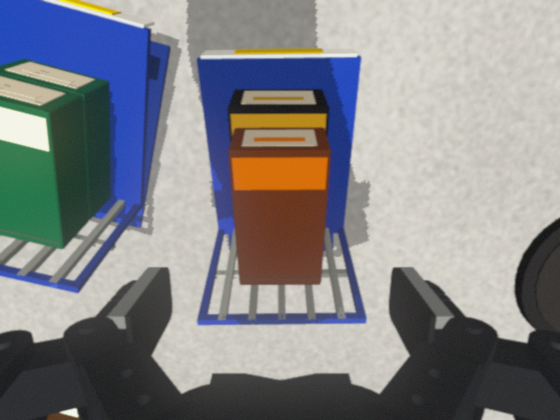

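View pics/sM7.png

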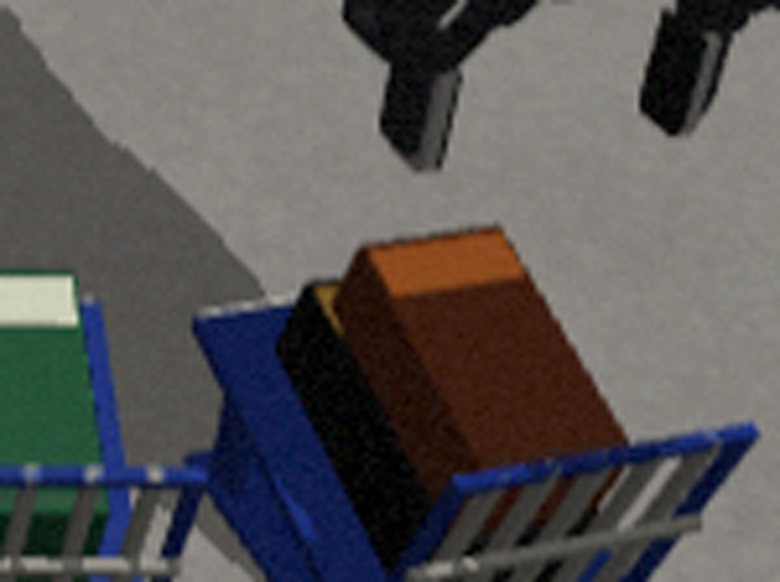

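```bash
python3 - <<'E'
from h import *
m=eyes.camera_model("scene")
for n,p,z in(("L floor front",(277,348),0),("M top front R",(362,245),.078),("M top front L",(500,226),.078),("M bot front R",(333,306),.042),("rail",(462,482),.1),("rail",(757,432),.1)): print(n,onbay(m,un(p,5.2,(350,180)),z))
E
```

```text
L floor front [-0.1208 -0.0279  0.    ]
M top front R [-0.108  -0.0254  0.078 ]
M top front L [-0.1072  0.0286  0.078 ]
M bot front R [-0.1082 -0.0244  0.042 ]
rail [ 0.0021 -0.0495  0.1   ]
rail [0.0027 0.0572 0.1   ]
```

Medium is flush, square and centred, with its front at -0.107, so about 8 mm remains to push. I'll do that now.

Emit:
arm_command(motion=[{"claw": 0, "twist": 0, "x": 0, "y": 0.001, "z": -0.04}, {"claw": 0, "twist": 0, "x": 0.01, "y": 0.001, "z": -0.075}, {"claw": 0, "twist": 0, "x": 0.01, "y": 0.001, "z": -0.075}, {"claw": 0, "twist": 0, "x": 0.04, "y": 0.001, "z": -0.075}, {"claw": 0, "twist": 0, "x": 0.069, "y": 0.001, "z": -0.075}, {"claw": 0, "twist": 0, "x": 0.069, "y": 0.001, "z": -0.075}])

```text
time: 18.35
eef_pos: [0.5556, 0.2315, 0.2873]
orientation: [[-0.006, -0.321, 0.947], [-0.003, 0.947, 0.321], [-1.0, -0.001, -0.006]]
force: [0.9, 1.2, -0.4]
opening: -0.001
```

Emit:
arm_command(motion=[{"claw": 0, "twist": 0, "x": 0.002, "y": 0, "z": 0.006}, {"claw": 0, "twist": 0, "x": 0.0035, "y": 0, "z": 0.012}, {"claw": 0, "twist": 0, "x": 0.0045, "y": 0, "z": 0.015}])

```text
time: 18.65
eef_pos: [0.5713, 0.237, 0.2873]
orientation: [[0.001, -0.32, 0.947], [0.001, 0.947, 0.32], [-1.0, 0.0, 0.001]]
force: [-2.8, -0.3, 4.0]
opening: -0.001
```

```bash
python3 - <<'E'
from h import *
plan([])
o=bot.get_obs();print(tobay(o["eef_pos"]-[0,0,.173]))
crop(eyes.camera("scene"),350,180,500,292,5.2,"pics/sM8.png")
E
```

```text
t 18.65 tcp [0.5713 0.237  0.2873] head 18.67 F [-2.8349 -0.308   3.9538] open -0.001 q [-0.2894  1.1493]
[-0.1174  0.0016  0.0519]
```

View pics/sM8.png

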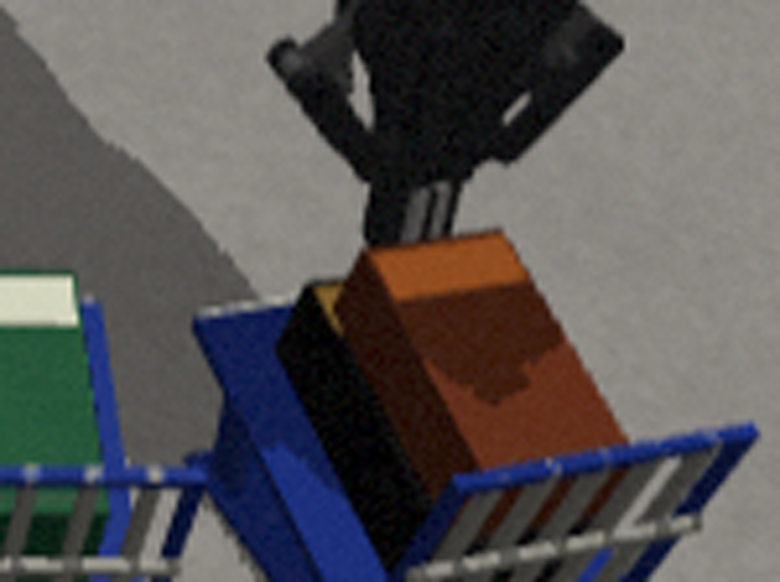

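Contact at about 3 N and already sliding. I'll continue.

Emit:
arm_command(motion=[{"claw": 0, "twist": 0, "x": 0.001, "y": 0, "z": 0.003}, {"claw": 0, "twist": 0, "x": 0.0015, "y": 0, "z": 0.005}])

```text
time: 18.9
eef_pos: [0.5754, 0.2384, 0.2853]
orientation: [[0.0, -0.32, 0.947], [0.0, 0.947, 0.32], [-1.0, -0.0, 0.0]]
force: [-2.2, -0.5, 3.7]
opening: -0.005
```

Emit:
arm_command(motion=[{"claw": 0, "twist": 0, "x": 0.0005, "y": 0, "z": 0.002}])

```text
time: 19.0
eef_pos: [0.5772, 0.239, 0.2846]
orientation: [[-0.0, -0.32, 0.947], [-0.0, 0.947, 0.32], [-1.0, -0.0, -0.0]]
force: [-9.6, -3.3, 9.6]
opening: -0.002
```

Emit:
arm_command(motion=[{"claw": 0, "twist": 0, "x": 0.0005, "y": 0, "z": 0.002}])

```text
time: 19.1
eef_pos: [0.5782, 0.2394, 0.2843]
orientation: [[-0.004, -0.321, 0.947], [-0.002, 0.947, 0.321], [-1.0, -0.001, -0.004]]
force: [-27.1, -11.2, 31.4]
opening: 0.001
```

Hard stop at the back (29 N). I'll retreat, lift and head for the small carton.

Emit:
arm_command(motion=[{"claw": 0, "twist": 0, "x": -0.003, "y": 0, "z": -0.01}, {"claw": 0, "twist": 0, "x": -0.01, "y": 0, "z": -0.03}, {"claw": 0, "twist": 0, "x": -0.05, "y": -0.02, "z": -0.03}, {"claw": 0, "twist": 0, "x": -0.08, "y": -0.06, "z": -0.04}, {"claw": 60, "twist": 5, "x": -0.08, "y": -0.11, "z": -0.05}, {"claw": 100, "twist": 10, "x": -0.08, "y": -0.155, "z": -0.06}, {"claw": 100, "twist": 15, "x": -0.08, "y": -0.2, "z": -0.08}, {"claw": 100, "twist": 20, "x": -0.08, "y": -0.24, "z": -0.1}])

```text
time: 19.9
eef_pos: [0.561, -0.0222, 0.364]
orientation: [[0.001, 0.027, 1.0], [-0.001, 1.0, -0.027], [-1.0, -0.0, 0.001]]
force: [0.4, -0.3, -0.2]
opening: 0.678
```

```bash
python3 - <<'E'
from h import *
plan([(.493,-.2635,.15,-10.8)])
crop(eyes.camera("scene"),350,180,500,292,5.2,"pics/sM9.png")
E
```

```text
t 19.9 tcp [ 0.561  -0.0222  0.364 ] head -1.57 F [ 0.4043 -0.2834 -0.2084] open 0.678 q [0.1433 1.266 ]
(0.493, -0.2635, 0.15, -10.8) -> shift [ 0.0591 -0.243  -0.0614] twist 9.23 rows 6
```

View pics/sM9.png

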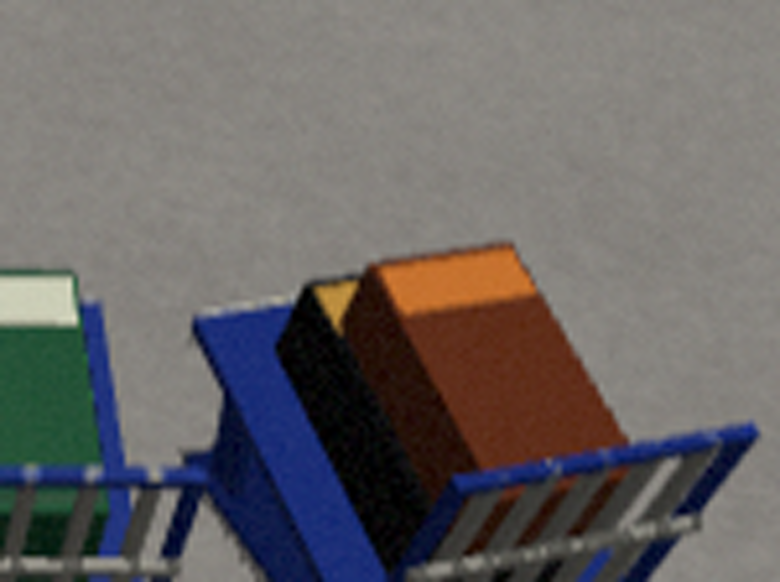

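Emit:
arm_command(motion=[{"claw": 100, "twist": 3, "x": 0.01, "y": -0.045, "z": -0.01}, {"claw": 100, "twist": 6, "x": 0.02, "y": -0.09, "z": -0.02}, {"claw": 100, "twist": 9.2, "x": 0.03, "y": -0.135, "z": -0.03}, {"claw": 100, "twist": 9.2, "x": 0.045, "y": -0.18, "z": -0.045}, {"claw": 100, "twist": 9.2, "x": 0.059, "y": -0.22, "z": -0.06}, {"claw": 100, "twist": 9.2, "x": 0.059, "y": -0.243, "z": -0.061}, {"claw": 100, "twist": 9.2, "x": 0.059, "y": -0.243, "z": -0.061}])

```text
time: 20.65
eef_pos: [0.4937, -0.2646, 0.3046]
orientation: [[-0.001, 0.187, 0.982], [-0.001, 0.982, -0.187], [-1.0, -0.001, -0.0]]
force: [0.7, 0.2, 0.4]
opening: 0.997
```

```bash
python3 - <<'E'
from h import *
m=eyes.camera_model("scene")
for n,p,z in(("L floor front",(277,348),0),("M top front R",(376,264),.078),("M top front L",(515,243),.078),("M bot front R",(346,323),.042)): print(n,onbay(m,un(p,5.2,(350,180)),z))
m=eyes.camera_model("wrist");im=eyes.camera("wrist")
cv2.imwrite("pics/wS.png",im)
plan([(.493,-.2635,.018,-10.8)])
for dx,dy in((40,25),(40,-25),(-40,-25),(-40,25)):
    c,s=np.cos(np.radians(-10.8)),np.sin(np.radians(-10.8))
    print(proj(m,[.493+(dx*c-dy*s)/1e3,-.2635+(dx*s+dy*c)/1e3,.03]))
E
```

```text
L floor front [-0.1208 -0.0279  0.    ]
M top front R [-0.0992 -0.0241  0.078 ]
M top front L [-0.0991  0.0304  0.078 ]
M bot front R [-0.1002 -0.0229  0.042 ]
t 20.7 tcp [ 0.4944 -0.2625  0.3048] head -10.64 F [ 0.5017  0.9435 -0.017 ] open 0.999 q [0.5805 1.5112]
(0.493, -0.2635, 0.018, -10.8) -> shift [ 0.1318 -0.0012 -0.0012] twist 0.16 rows 3
[314.7839 262.3089]
[245.6575 262.2973]
[242.5758 151.015 ]
[317.8018 150.9985]
```

View pics/wS.png

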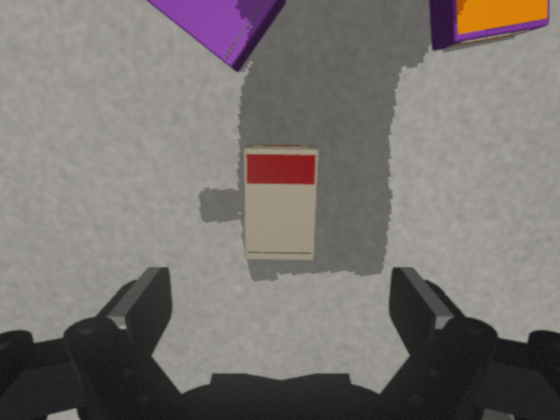

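Medium is now home (front -0.099, y within about 1 mm of the rack's middle). The cream carton's corners (247,259), (314,259), (318,149) and (244,149) match the prediction. I'll descend and grip.

Emit:
arm_command(motion=[{"claw": 100, "twist": 0, "x": 0.05, "y": 0, "z": -0.003}, {"claw": 100, "twist": 0, "x": 0.1, "y": 0, "z": -0.003}, {"claw": 100, "twist": 0, "x": 0.13, "y": 0, "z": -0.003}, {"claw": 100, "twist": 0, "x": 0.13, "y": 0, "z": -0.003}, {"claw": 0, "twist": 0, "x": 0.13, "y": 0, "z": -0.003}, {"claw": 0, "twist": 0, "x": 0.13, "y": 0, "z": -0.003}, {"claw": 0, "twist": 0, "x": 0.13, "y": 0, "z": -0.003}, {"claw": 0, "twist": 0, "x": 0.13, "y": 0, "z": -0.003}])

```text
time: 21.5
eef_pos: [0.4922, -0.261, 0.1772]
orientation: [[0.003, 0.183, 0.983], [-0.001, 0.983, -0.183], [-1.0, -0.001, 0.003]]
force: [-1.4, 0.9, 15.2]
opening: 0.573
```

Emit:
arm_command(motion=[{"claw": 0, "twist": 0, "x": 0, "y": 0, "z": 0}, {"claw": 0, "twist": 0, "x": 0, "y": 0, "z": 0}, {"claw": 0, "twist": 0, "x": -0.03, "y": 0, "z": 0}, {"claw": 0, "twist": 0, "x": -0.07, "y": 0, "z": 0}, {"claw": 0, "twist": 0, "x": -0.12, "y": 0, "z": 0}, {"claw": 0, "twist": 0, "x": -0.17, "y": 0, "z": 0}, {"claw": 0, "twist": 0, "x": -0.21, "y": 0, "z": 0}, {"claw": 0, "twist": 0, "x": -0.22, "y": 0, "z": 0}])

```text
time: 22.3
eef_pos: [0.4916, -0.2606, 0.4003]
orientation: [[0.006, 0.183, 0.983], [-0.003, 0.983, -0.183], [-1.0, -0.002, 0.007]]
force: [0.1, 0.1, -3.6]
opening: 0.574
```

```bash
python3 - <<'E'
from h import *
m=eyes.camera_model("wrist");im=eyes.camera("wrist")
cv2.imwrite("pics/wS2.png",im);
P=bay(-.046,.078+.021,.0015); print(P)
plan([(.50,-.03,.235,3),(*(P[:2]),.235,18.7),(*P,18.7)])
E
```

```text
[0.6491 0.2632 0.1382]
t 22.35 tcp [ 0.4916 -0.2607  0.3993] head -10.53 F [ 1.4783 -0.8156 -0.7574] open 0.573 q [0.6099 1.5593]
(0.5, -0.03, 0.235, 3) -> shift [ 0.0087  0.2283 -0.034 ] twist -13.53 rows 5
(np.float64(0.6491055295447586), np.float64(0.2632113382384695), 0.235, 18.7) -> shift [0.0087 0.5439 0.059 ] twist -29.23 rows 11
(np.float64(0.6491055295447586), np.float64(0.2632113382384695), np.float64(0.1381722419298566), 18.7) -> shift [0.1055 0.544  0.0585] twist -29.23 rows 12
```

View pics/wS2.png

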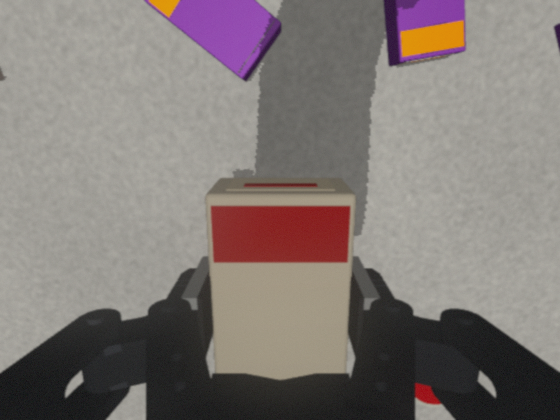

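The small carton is held (opening 0.573, square). Carrying it over.

Emit:
arm_command(motion=[{"claw": 0, "twist": -3, "x": 0.005, "y": 0.04, "z": -0.005}, {"claw": 0, "twist": -6, "x": 0.005, "y": 0.09, "z": -0.01}, {"claw": 0, "twist": -9, "x": 0.005, "y": 0.14, "z": -0.02}, {"claw": 0, "twist": -12, "x": 0.005, "y": 0.185, "z": -0.025}, {"claw": 0, "twist": -15, "x": 0.005, "y": 0.23, "z": -0.03}, {"claw": 0, "twist": -18, "x": 0.005, "y": 0.28, "z": -0.025}, {"claw": 0, "twist": -21, "x": 0.005, "y": 0.325, "z": -0.015}, {"claw": 0, "twist": -24, "x": 0.005, "y": 0.37, "z": 0}])

```text
time: 23.15
eef_pos: [0.5591, 0.1051, 0.3894]
orientation: [[-0.001, -0.236, 0.972], [-0.001, 0.972, 0.236], [-1.0, -0.0, -0.001]]
force: [0.1, -1.5, -1.9]
opening: 0.577
```

```bash
python3 - <<'E'
from h import *
P=bay(-.046,.078+.021,.0015)
plan([(*(P[:2]),.235,18.7)])
E
```

```text
t 23.15 tcp [0.5591 0.1051 0.3894] head 13.65 F [ 0.1055 -1.5164 -1.9452] open 0.577 q [-0.037   1.2656]
(np.float64(0.6491055295447586), np.float64(0.2632113382384695), 0.235, 18.7) -> shift [-0.0007  0.1324  0.1248] twist -5.05 rows 4
```

Emit:
arm_command(motion=[{"claw": 0, "twist": -2, "x": 0, "y": 0.03, "z": 0.03}, {"claw": 0, "twist": -4, "x": 0, "y": 0.06, "z": 0.06}, {"claw": 0, "twist": -5, "x": 0, "y": 0.09, "z": 0.085}, {"claw": 0, "twist": -5, "x": 0, "y": 0.115, "z": 0.105}, {"claw": 0, "twist": -5, "x": 0, "y": 0.132, "z": 0.121}, {"claw": 0, "twist": -5, "x": 0.03, "y": 0.132, "z": 0.121}, {"claw": 0, "twist": -5, "x": 0.06, "y": 0.132, "z": 0.121}, {"claw": 0, "twist": -5, "x": 0.065, "y": 0.132, "z": 0.121}])

```text
time: 23.95
eef_pos: [0.6453, 0.2594, 0.3207]
orientation: [[-0.005, -0.318, 0.948], [-0.003, 0.948, 0.318], [-1.0, -0.001, -0.006]]
force: [-0.8, 0.9, -1.5]
opening: 0.57
```

```bash
python3 - <<'E'
from h import *
P=bay(-.046,.078+.021,.0015)
plan([(*P,18.7)])
cv2.imwrite("pics/wS3.png",eyes.camera("wrist"))
E
```

```text
t 23.95 tcp [0.6453 0.2594 0.3207] head 18.53 F [-0.8479  0.8647 -1.475 ] open 0.57 q [-0.2889  1.235 ]
(np.float64(0.6491055295447586), np.float64(0.2632113382384695), np.float64(0.1381722419298566), 18.7) -> shift [0.0275 0.0025 0.005 ] twist -0.17 rows 1
```

View pics/wS3.png

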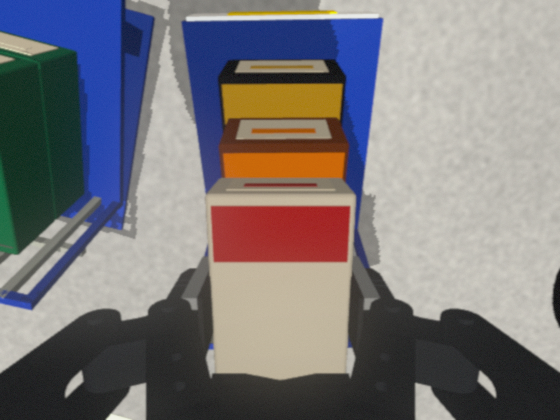

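Cream is at column 280.5, brown at 283.5 and the rack at 282.5, so shift +1 mm in y. Lowering.

Emit:
arm_command(motion=[{"claw": 0, "twist": 0, "x": 0.005, "y": 0.001, "z": 0.002}, {"claw": 0, "twist": 0, "x": 0.01, "y": 0.001, "z": 0.002}, {"claw": 0, "twist": 0, "x": 0.013, "y": 0.001, "z": 0.002}, {"claw": 0, "twist": 0, "x": 0.016, "y": 0.001, "z": 0.002}, {"claw": 0, "twist": 0, "x": 0.018, "y": 0.001, "z": 0.002}])

```text
time: 24.5
eef_pos: [0.6477, 0.2611, 0.307]
orientation: [[0.0, -0.317, 0.948], [-0.0, 0.948, 0.317], [-1.0, -0.0, 0.0]]
force: [0.0, -0.0, -2.3]
opening: 0.572
```

Emit:
arm_command(motion=[{"claw": 0, "twist": 0, "x": 0.002, "y": 0, "z": 0}, {"claw": 0, "twist": 0, "x": 0.004, "y": 0, "z": 0}])

```text
time: 24.7
eef_pos: [0.648, 0.2613, 0.3043]
orientation: [[0.002, -0.317, 0.949], [0.001, 0.949, 0.317], [-1.0, 0.0, 0.003]]
force: [2.8, -0.7, 18.0]
opening: 0.575
```

```bash
python3 - <<'E'
from h import *
P=bay(-.046,.078+.021,.0015)
plan([(*P,18.7)])
cv2.imwrite("pics/wS4.png",eyes.camera("wrist"))
crop(eyes.camera("scene"),350,170,500,282,5.2,"pics/sS4.png")
E
```

```text
t 24.7 tcp [0.648  0.2613 0.3043] head 18.46 F [ 2.7608 -0.7166 18.0156] open 0.575 q [-0.2909  1.2281]
(np.float64(0.6491055295447586), np.float64(0.2632113382384695), np.float64(0.1381722419298566), 18.7) -> shift [0.0111 0.0015 0.0016] twist -0.24 rows 1
```

View pics/wS4.png

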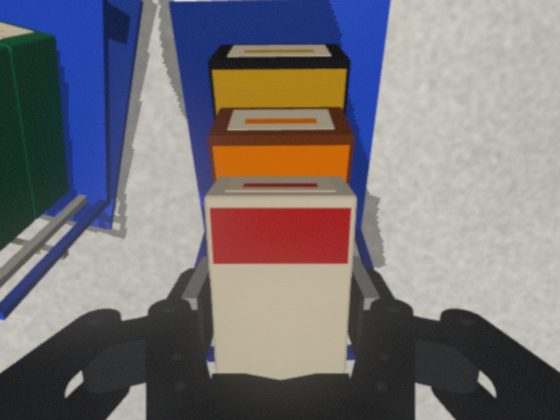

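View pics/sS4.png

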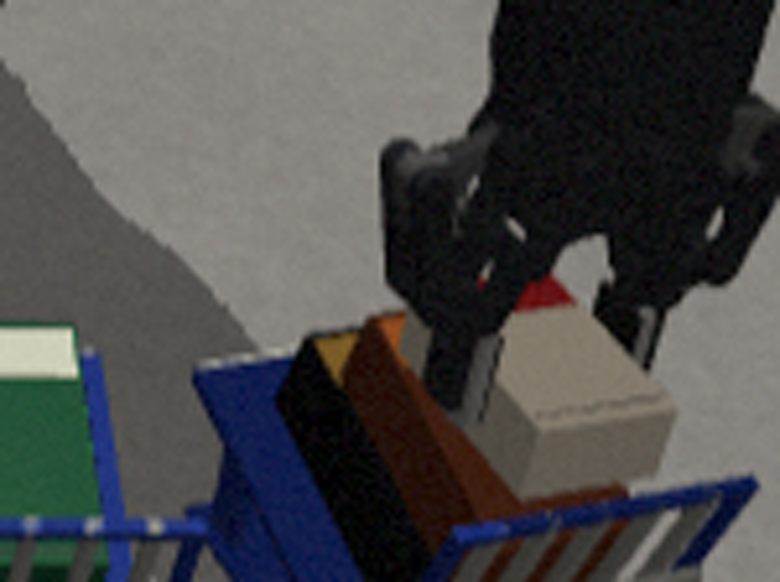

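Emit:
arm_command(motion=[{"claw": 0, "twist": -0.2, "x": 0.002, "y": 0.0005, "z": 0}, {"claw": 0, "twist": -0.2, "x": 0.004, "y": 0.0005, "z": 0}, {"claw": 0, "twist": -0.2, "x": 0.006, "y": 0.0005, "z": 0}])

```text
time: 25.1
eef_pos: [0.6489, 0.2617, 0.2996]
orientation: [[0.007, -0.319, 0.948], [0.003, 0.948, 0.319], [-1.0, 0.0, 0.008]]
force: [13.3, 2.8, 19.5]
opening: 0.571
```

Emit:
arm_command(motion=[{"claw": 0, "twist": 0, "x": 0.002, "y": 0, "z": 0}])

```text
time: 25.2
eef_pos: [0.6491, 0.2618, 0.2979]
orientation: [[0.008, -0.319, 0.948], [0.003, 0.948, 0.319], [-1.0, 0.0, 0.009]]
force: [16.1, 2.3, 23.1]
opening: 0.576
```

```bash
python3 - <<'E'
from h import *
P=bay(-.046,.078+.021,.0015)
plan([(*P,18.7)])
cv2.imwrite("pics/wS5.png",eyes.camera("wrist"))
crop(eyes.camera("scene"),350,170,500,282,5.2,"pics/sS5.png")
E
```

```text
t 25.2 tcp [0.6491 0.2618 0.2979] head 18.62 F [16.0895  2.2818 23.1144] open 0.576 q [-0.2911  1.2275]
(np.float64(0.6491055295447586), np.float64(0.2632113382384695), np.float64(0.1381722419298566), 18.7) -> shift [0.0047 0.0014 0.0004] twist -0.08 rows 1
```

View pics/wS5.png

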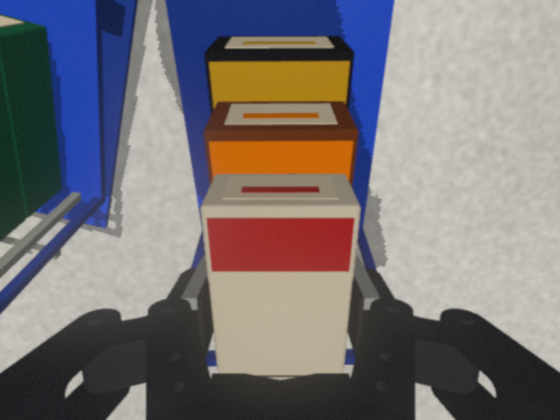

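View pics/sS5.png

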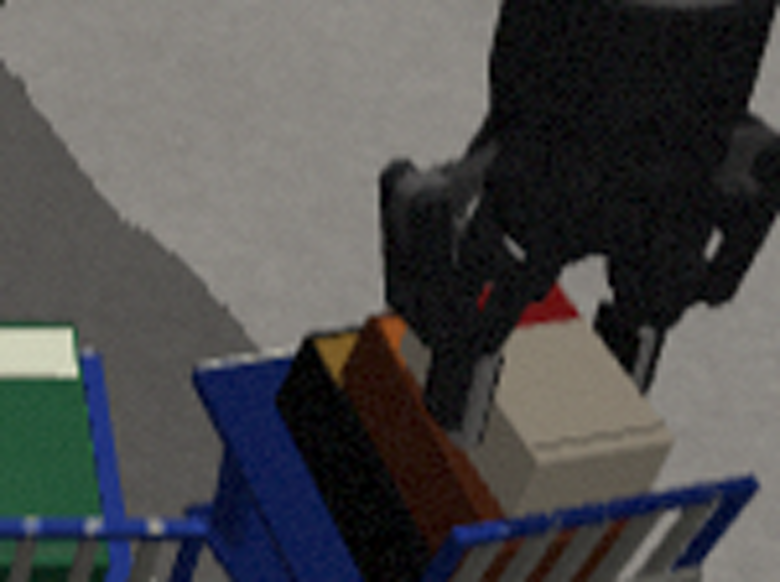

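Still pivoting properly. A few more millimetres.

Emit:
arm_command(motion=[{"claw": 0, "twist": 0, "x": 0.002, "y": 0, "z": 0}])

```text
time: 25.4
eef_pos: [0.6493, 0.2618, 0.2962]
orientation: [[0.009, -0.319, 0.948], [0.003, 0.948, 0.319], [-1.0, 0.0, 0.01]]
force: [18.1, 3.3, 22.1]
opening: 0.566
```

Emit:
arm_command(motion=[{"claw": 0, "twist": 0, "x": 0.002, "y": 0, "z": 0}])

```text
time: 25.5
eef_pos: [0.6494, 0.2618, 0.2942]
orientation: [[0.01, -0.319, 0.948], [0.004, 0.948, 0.319], [-1.0, 0.0, 0.011]]
force: [18.9, 3.9, 22.0]
opening: 0.574
```

Emit:
arm_command(motion=[{"claw": 0, "twist": 0, "x": 0.002, "y": 0, "z": 0}])

```text
time: 25.6
eef_pos: [0.6495, 0.2618, 0.2923]
orientation: [[0.01, -0.319, 0.948], [0.004, 0.948, 0.319], [-1.0, 0.001, 0.011]]
force: [19.2, 6.2, 22.3]
opening: 0.571
```

Emit:
arm_command(motion=[{"claw": 0, "twist": 0, "x": 0.002, "y": 0, "z": 0}])

```text
time: 25.7
eef_pos: [0.6495, 0.2619, 0.2914]
orientation: [[0.011, -0.319, 0.948], [0.004, 0.948, 0.319], [-1.0, 0.001, 0.012]]
force: [6.6, -1.2, 56.2]
opening: 0.573
```

```bash
python3 - <<'E'
from h import *
plan([])
crop(eyes.camera("scene"),350,170,500,282,5.2,"pics/sS6.png")
cv2.imwrite("pics/wS6.png",eyes.camera("wrist"))
E
```

```text
t 25.7 tcp [0.6495 0.2619 0.2914] head 18.59 F [ 6.6156 -1.1914 56.2113] open 0.573 q [-0.2912  1.2244]
```

View pics/sS6.png

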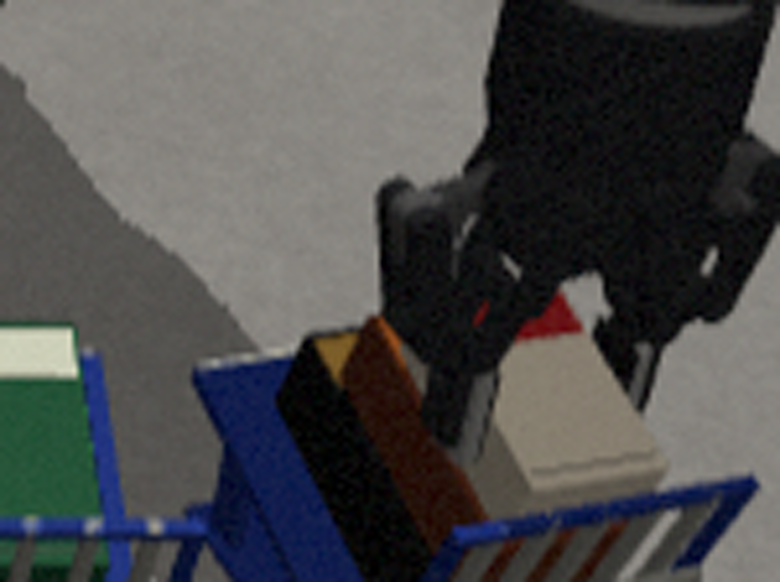

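View pics/wS6.png

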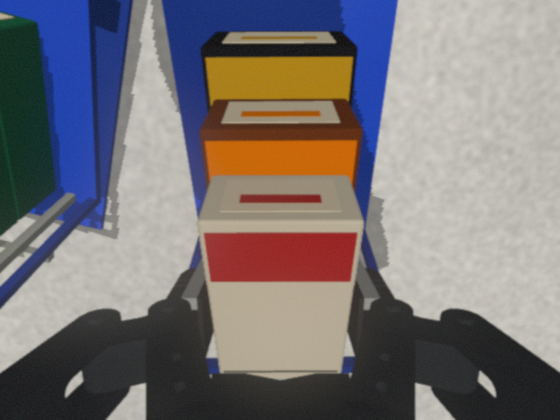

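Seated (56 N). I'll relieve, release and lift.

Emit:
arm_command(motion=[{"claw": 0, "twist": 0, "x": -0.003, "y": 0, "z": -0.001}, {"claw": 0, "twist": 0, "x": -0.004, "y": 0, "z": -0.002}])

```text
time: 26.0
eef_pos: [0.6466, 0.2612, 0.2928]
orientation: [[0.005, -0.32, 0.947], [0.002, 0.948, 0.32], [-1.0, 0.0, 0.006]]
force: [8.5, 2.0, 5.4]
opening: 0.57
```

Emit:
arm_command(motion=[{"claw": 100, "twist": 0, "x": 0, "y": 0, "z": 0}, {"claw": 100, "twist": 0, "x": 0, "y": 0, "z": 0}, {"claw": 100, "twist": 0, "x": 0, "y": 0, "z": 0}, {"claw": 100, "twist": 0, "x": -0.02, "y": 0, "z": 0}, {"claw": 100, "twist": 0, "x": -0.06, "y": 0, "z": 0}, {"claw": 100, "twist": 0, "x": -0.1, "y": 0, "z": 0}, {"claw": 100, "twist": 0, "x": -0.1, "y": 0, "z": 0}])

```text
time: 26.7
eef_pos: [0.6458, 0.2613, 0.3962]
orientation: [[0.006, -0.32, 0.947], [0.003, 0.947, 0.32], [-1.0, 0.001, 0.007]]
force: [-0.1, 0.4, -0.8]
opening: 0.999
```

```bash
python3 - <<'E'
from h import *
P=bay(-.116,.078+.012,.0025)+[0,0,.018]
plan([(*P[:2],.23,18.7),(*P,18.7)])
cv2.imwrite("pics/wS7.png",eyes.camera("wrist"))
crop(eyes.camera("scene"),350,170,500,282,5.2,"pics/sS7.png")
E
```

```text
t 26.7 tcp [0.6458 0.2613 0.3962] head 18.65 F [-0.0579  0.4005 -0.7854] open 0.999 q [-0.2956  1.2657]
(np.float64(0.582922320676501), np.float64(0.24186528974549712), 0.23, 18.7) -> shift [ 0.0107  0.0017 -0.0659] twist -0.05 rows 2
(np.float64(0.582922320676501), np.float64(0.24186528974549712), np.float64(0.16826062799401992), 18.7) -> shift [ 0.0724  0.0016 -0.0663] twist -0.05 rows 2
```

View pics/wS7.png

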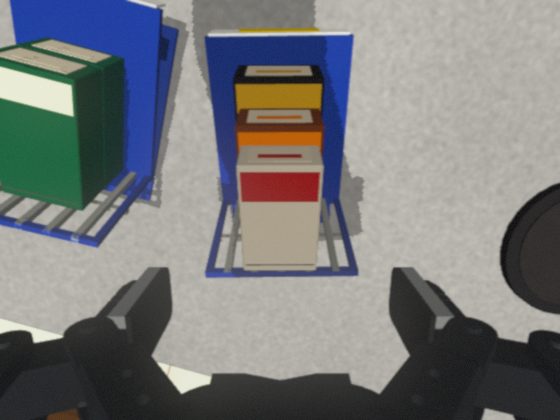

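View pics/sS7.png

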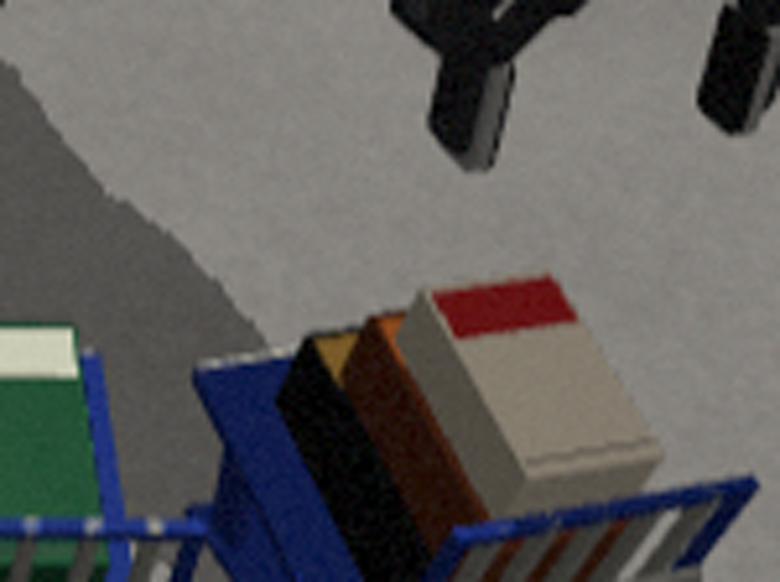

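```bash
python3 - <<'E'
from h import *
m=eyes.camera_model("scene")
for n,p,z in(("L floor front",(277,400),0),("S top front R",(425,291),.108),("S top front L",(549,274),.108),("S top back R",(530,473),.108),("S top back L",(661,455),.108),("S bot fr",(399,336),.078),("rail",(462,534),.1),("rail",(757,484),.1)): print(n,onbay(m,un(p,5.2,(350,170)),z))
E
```

```text
L floor front [-0.1208 -0.0279  0.    ]
S top front R [-0.0859 -0.0226  0.108 ]
S top front L [-0.0853  0.0241  0.108 ]
S top back R [-0.0108 -0.022   0.108 ]
S top back L [-0.0092  0.0247  0.108 ]
S bot fr [-0.0895 -0.0198  0.078 ]
rail [ 0.0021 -0.0495  0.1   ]
rail [0.0027 0.0572 0.1   ]
```

Emit:
arm_command(motion=[{"claw": 0, "twist": 0, "x": 0, "y": 0.002, "z": -0.035}, {"claw": 0, "twist": 0, "x": 0.01, "y": 0.002, "z": -0.068}, {"claw": 0, "twist": 0, "x": 0.01, "y": 0.002, "z": -0.068}, {"claw": 0, "twist": 0, "x": 0.04, "y": 0.002, "z": -0.068}, {"claw": 0, "twist": 0, "x": 0.07, "y": 0.002, "z": -0.068}, {"claw": 0, "twist": 0, "x": 0.07, "y": 0.002, "z": -0.068}])

```text
time: 27.4
eef_pos: [0.5801, 0.2407, 0.317]
orientation: [[-0.006, -0.321, 0.947], [-0.003, 0.947, 0.321], [-1.0, -0.001, -0.006]]
force: [-0.1, -0.7, 0.3]
opening: 0.001
```

```bash
python3 - <<'E'
from h import *
plan([])
o=bot.get_obs();print(tobay(o["eef_pos"]-[0,0,.173]))
crop(eyes.camera("scene"),350,170,500,282,5.2,"pics/sS8.png")
E
```

```text
t 27.4 tcp [0.5801 0.2407 0.317 ] head 18.7 F [-0.0829 -0.7148  0.3338] open 0.001 q [-0.2714  1.1507]
[-0.1171  0.0023  0.0832]
```

View pics/sS8.png

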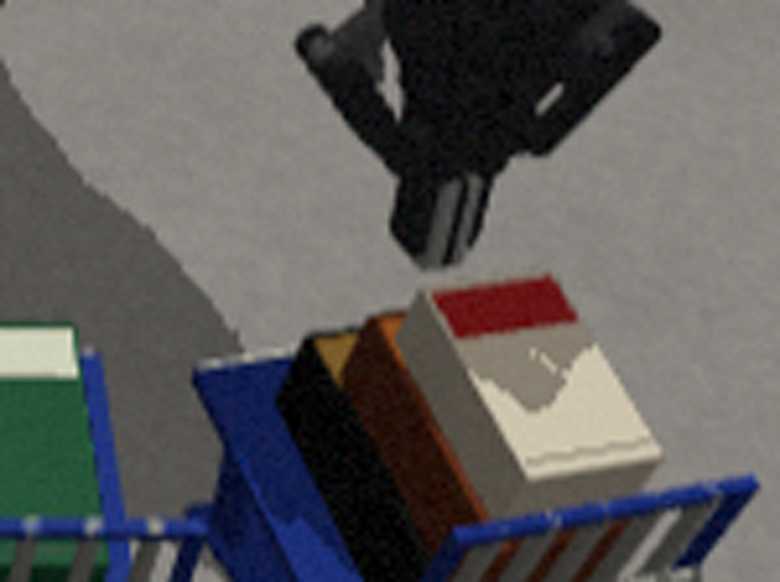

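Emit:
arm_command(motion=[{"claw": 0, "twist": 0, "x": -0.002, "y": 0, "z": 0.005}, {"claw": 0, "twist": 0, "x": 0, "y": 0, "z": 0.011}, {"claw": 0, "twist": 0, "x": 0.0015, "y": 0, "z": 0.017}, {"claw": 0, "twist": 0, "x": 0.003, "y": 0, "z": 0.021}])

```text
time: 27.85
eef_pos: [0.601, 0.2481, 0.3182]
orientation: [[0.0, -0.32, 0.947], [0.0, 0.947, 0.32], [-1.0, 0.0, 0.001]]
force: [-1.6, 0.2, 1.5]
opening: 0.0
```

Emit:
arm_command(motion=[{"claw": 0, "twist": 0, "x": 0.001, "y": 0, "z": 0.003}])

```text
time: 27.95
eef_pos: [0.6036, 0.249, 0.3169]
orientation: [[-0.0, -0.32, 0.947], [0.0, 0.947, 0.32], [-1.0, 0.0, -0.0]]
force: [-1.3, -0.3, 1.5]
opening: 0.001
```

Emit:
arm_command(motion=[{"claw": 0, "twist": 0, "x": 0.0005, "y": 0, "z": 0.002}])

```text
time: 28.05
eef_pos: [0.6054, 0.2495, 0.3163]
orientation: [[-0.0, -0.32, 0.947], [-0.0, 0.947, 0.32], [-1.0, -0.0, -0.0]]
force: [-1.0, -0.2, 0.5]
opening: -0.002
```

```bash
python3 - <<'E'
from h import *
o=bot.get_obs();print(tobay(o["eef_pos"]-[0,0,.173]),o["force"])
E
```

```text
[-0.0913  0.0026  0.0904] [-0.9896 -0.2108  0.4923]
```

Emit:
arm_command(motion=[{"claw": 0, "twist": 0, "x": 0.0005, "y": 0, "z": 0.002}])

```text
time: 28.15
eef_pos: [0.6066, 0.2499, 0.3159]
orientation: [[-0.003, -0.32, 0.947], [-0.002, 0.947, 0.32], [-1.0, -0.001, -0.003]]
force: [-19.0, -9.2, 18.9]
opening: -0.003
```

Emit:
arm_command(motion=[{"claw": 0, "twist": 0, "x": 0.0005, "y": 0, "z": 0.002}])

```text
time: 28.25
eef_pos: [0.6076, 0.2503, 0.3157]
orientation: [[-0.006, -0.321, 0.947], [-0.003, 0.947, 0.321], [-1.0, -0.001, -0.007]]
force: [-36.8, -15.6, 32.7]
opening: 0.001
```

Hard stop. I'll retreat clear and check everything.

Emit:
arm_command(motion=[{"claw": 0, "twist": 0, "x": -0.003, "y": 0, "z": -0.01}, {"claw": 0, "twist": 0, "x": -0.01, "y": 0, "z": -0.03}, {"claw": 0, "twist": 0, "x": -0.05, "y": -0.02, "z": -0.04}, {"claw": 0, "twist": 0, "x": -0.08, "y": -0.06, "z": -0.06}, {"claw": 0, "twist": 0, "x": -0.08, "y": -0.1, "z": -0.08}, {"claw": 0, "twist": 0, "x": -0.08, "y": -0.14, "z": -0.11}, {"claw": 0, "twist": 0, "x": -0.08, "y": -0.18, "z": -0.13}, {"claw": 0, "twist": 0, "x": -0.08, "y": -0.22, "z": -0.15}])

```text
time: 29.05
eef_pos: [0.5368, -0.0075, 0.3958]
orientation: [[0.001, -0.32, 0.947], [-0.0, 0.947, 0.32], [-1.0, -0.0, 0.001]]
force: [1.4, 0.0, -1.0]
opening: 0.0
```

Emit:
arm_command(motion=[{"claw": 0, "twist": 0, "x": 0, "y": -0.05, "z": 0}, {"claw": 0, "twist": 0, "x": 0, "y": -0.1, "z": 0}, {"claw": 0, "twist": 0, "x": 0, "y": -0.15, "z": 0}, {"claw": 0, "twist": 0, "x": 0, "y": -0.2, "z": 0}, {"claw": 0, "twist": 0, "x": 0, "y": -0.25, "z": 0}, {"claw": 0, "twist": 0, "x": 0, "y": -0.28, "z": 0}, {"claw": 0, "twist": 0, "x": 0, "y": -0.28, "z": 0}])

```text
time: 29.75
eef_pos: [0.6269, -0.2751, 0.3943]
orientation: [[-0.001, -0.316, 0.949], [-0.001, 0.949, 0.316], [-1.0, -0.001, -0.001]]
force: [-0.6, 0.4, -1.0]
opening: -0.004
```

```bash
python3 - <<'E'
from h import *
plan([])
im=eyes.camera("scene");cv2.imwrite("pics/sF.png",im);crop(im,350,170,500,282,5.2,"pics/sFc.png")
im=eyes.camera("top");cv2.imwrite("pics/tF.png",im);crop(im,60,100,190,230,4.6,"pics/tFc.png")
E
```

```text
t 29.75 tcp [ 0.6269 -0.2751  0.3943] head 18.41 F [-0.5695  0.4179 -1.0006] open -0.004 q [0.533  2.0119]
```

View pics/sFc.png

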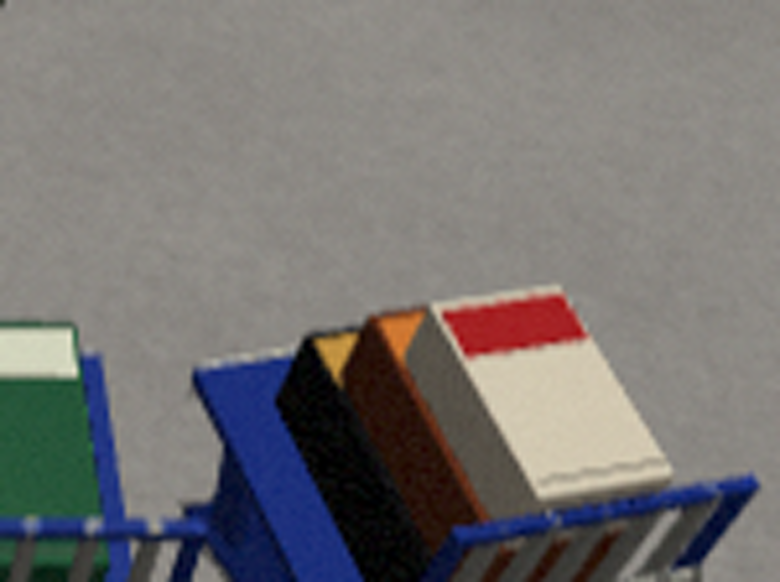

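View pics/tFc.png

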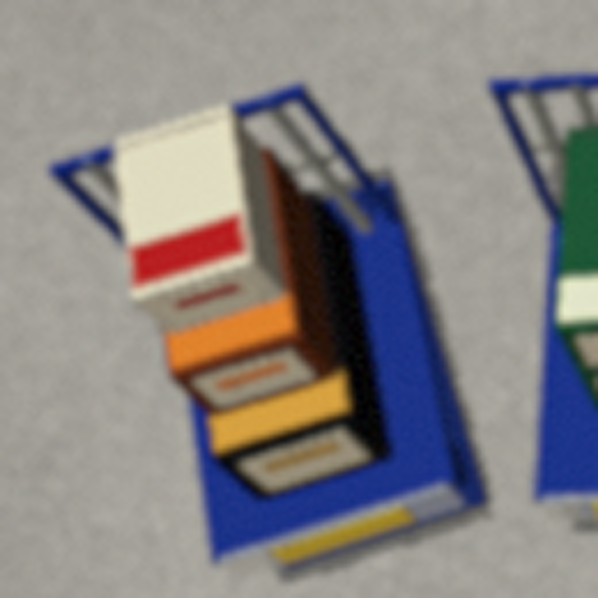

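View pics/tF.png

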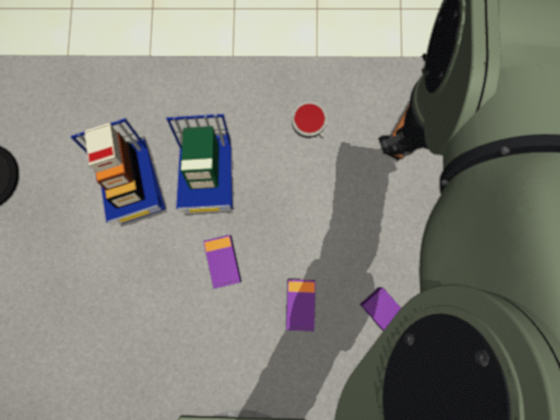

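```bash
python3 - <<'E'
from h import *
m=eyes.camera_model("scene");mt=eyes.camera_model("top")
def show(m,s,o,L):
    for n,a,b,z in L:
        A,B=onbay(m,un(a,s,o),z),onbay(m,un(b,s,o),z)
        if A[1]>B[1]:A,B=B,A
        d=B-A;c=(A+B)/2
        print(n,"mid x %.4f y %.4f w %.4f yaw %.3f"%(c[0],c[1],np.linalg.norm(d),np.arctan2(-d[0],d[1])))
print("scene");show(m,5.2,(350,170),[("S front",(431,304),(560,288),.108),("S back",(541,500),(672,474),.108),("rail",(462,534),(757,484),.1)])
for n,p,z in(("M tfR",(376,316),.078),("L tfR",(308,334),.042),("L bfR",(277,400),0)): print(n,onbay(m,un(p,5.2,(350,170)),z))
print("top");show(mt,4.6,(60,100),[("S front",(133,302),(247,265),.108),("S back",(115,147),(232,107),.108),("M front",(170,374),(294,335),.078),("L front",(213,456),(350,413),.042),("L bottom",(265,494),(388,458),0),("floor front",(214,558),(455,486),0),("rail",(52,167),(303,88),.1)])
E
```

```text
scene
S front mid x -0.0797 y 0.0009 w 0.0481 yaw -0.030
S back mid x -0.0012 y 0.0006 w 0.0479 yaw 0.025
rail mid x 0.0024 y 0.0038 w 0.1067 yaw -0.006
M tfR [-0.0992 -0.0241  0.078 ]
L tfR [-0.1201 -0.029   0.042 ]
L bfR [-0.1208 -0.0279  0.    ]
top
S front mid x -0.0830 y 0.0001 w 0.0467 yaw 0.009
S back mid x -0.0052 y -0.0018 w 0.0501 yaw 0.031
M front mid x -0.0994 y 0.0000 w 0.0522 yaw -0.003
L front mid x -0.1192 y -0.0010 w 0.0595 yaw -0.004
L bottom mid x -0.1190 y -0.0015 w 0.0559 yaw -0.027
floor front mid x -0.1422 y -0.0017 w 0.1083 yaw -0.021
rail mid x 0.0012 y 0.0000 w 0.1085 yaw -0.001
```

All three fronts are where they should be, and the tin, green cartons and purple cartons haven't moved in the pictures. Handing in.

```bash
python3 -c "
from cell import bot
print(bot.hand_in(), bot.get_obs()['time'])"
```

```text
the job is handed in; nothing more can be done
the job is handed in; nothing more can be done
```

The three cartons are stacked in the empty rack, large, then medium, then small. Each label end faces the open front. I handed the job in at about 30 s; no verdict came back.

I gripped each carton across its width and lowered it until its label end touched. I pressed on until it pivoted flat, released it, then pushed it to the wire back with closed fingers until the force rose sharply. The presses and pushes peaked at about 85 N at the wrist, under the 120 N limit.

**Last checks, from the scene and top pictures:**
- **Depth:** the front ends measured about -120, -99 and -80 to -83 mm in bay x. Fully home would be -120, -100 and -80 mm.
- **Side to side:** each carton was within about 3 mm of the rack's middle.
- **Square and flat:** yaw came out within about 0.03 rad. The cartons looked flush on each other, judged by their edges in the pictures, not measured as an angle.
- **Things to leave alone:** the green cartons and tin had not moved in the top view. The purple look-alikes hadn't either, though the arm partly hid one of them. The arm also partly hid the brush, so I could not check it fully; the arm passed over it with the fingertips at about 0.22 m.

**Disagreement:** the two cameras differ by about 3 mm on the small carton's front (-80 in the scene view, -83 in the top view). That is roughly their calibration error and still within the 5 mm allowance.

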